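Change over the bending fixture

TASK

Change over the bending fixture: first clear the finished saddle brackets off the bench by letting each one slide, ears up, down the red chute to the stop or to the saddle ahead of it. Then lock the rollers: press each orange spring clip there is sideways into the groove of a roller shaft of its own until it is fully home, flat on the roller. Last, take the yellow guard plate out of its stand, stand it on the fixture's base behind the lip and lean it against the guard rail; leave the other things on the bench where they are.

Things in the scene. Friction and masses are not known exactly. Their poses are not given: they have to be found in the camera images.
- saddle1: bent steel saddle bracket on its base, bright base and dark upturned edges, 100 mm (x) by 46 mm (y), 220 g; may be absent. 22 mm high edges along both long sides from x = -40 to 40 mm, 40 mm high ears at both ends. Origin: centre of its underside; z up. Grip it across the 46 mm, from above between the ears
- saddle2: bent steel saddle bracket on its base, bright base and dark upturned edges, 100 mm (x) by 46 mm (y), 220 g; may be absent. 22 mm high edges along both long sides from x = -40 to 40 mm, 40 mm high ears at both ends. Origin: centre of its underside; z up. Grip it across the 46 mm, from above between the ears
- saddle3: bent steel saddle bracket on its base, bright base and dark upturned edges, 100 mm (x) by 46 mm (y), 220 g; may be absent. 22 mm high edges along both long sides from x = -40 to 40 mm, 40 mm high ears at both ends. Origin: centre of its underside; z up. Grip it across the 46 mm, from above between the ears
- clip1: orange spring clip lying flat, an open C, 76 mm long (x), 41 wide, 8 thick, 105 g; may be absent. Origin: underside, where the shaft axis sits once seated; x to the open mouth, z up. Its back edge (x = -10 mm) then bears on the groove. Two sprung jaws reach x = +20 with noses at x = +8, 15 mm apart, that snap over the groove at 6 to 10 N, pushed along +x
- clip1_tab (a point): upright grip tab at the clip's closed end: 12 mm thick (x, from -56 to -44 mm of the clip), 34 mm wide (y), rising from the plate's top (z = 8 mm) to z = 40 mm. This point: centre of its top face
- clip2: orange spring clip lying flat, an open C, 76 mm long (x), 41 wide, 8 thick, 105 g; may be absent. Origin: underside, where the shaft axis sits once seated; x to the open mouth, z up. Its back edge (x = -10 mm) then bears on the groove. Two sprung jaws reach x = +20 with noses at x = +8, 15 mm apart, that snap over the groove at 6 to 10 N, pushed along +x
- clip2_tab (a point): upright grip tab at the clip's closed end: 12 mm thick (x, from -56 to -44 mm of the clip), 34 mm wide (y), rising from the plate's top (z = 8 mm) to z = 40 mm. This point: centre of its top face
- clip3: orange spring clip lying flat, an open C, 76 mm long (x), 41 wide, 8 thick, 105 g; may be absent. Origin: underside, where the shaft axis sits once seated; x to the open mouth, z up. Its back edge (x = -10 mm) then bears on the groove. Two sprung jaws reach x = +20 with noses at x = +8, 15 mm apart, that snap over the groove at 6 to 10 N, pushed along +x
- clip3_tab (a point): upright grip tab at the clip's closed end: 12 mm thick (x, from -56 to -44 mm of the clip), 34 mm wide (y), rising from the plate's top (z = 8 mm) to z = 40 mm. This point: centre of its top face
- guard: yellow guard plate, 150 mm wide (its y), 150 mm high (z), 10 mm thick (x), about 300 g, standing upright in the slotted stand. Origin: centre of its bottom edge; either face may go to the rail
- stand: wooden stand whose slot (15 mm wide, 45 mm deep, along its y, floor at z = 12 mm) holds the guard plate. Origin: centre of its underside
- fixture: blue bending fixture, fixed: base plate x from -55 to 120 mm, y from -145 to 145, top at z = 18 mm; origin on the underside. three steel rollers (radius 36 mm, tops at z = 68 mm) in a row at x = -20, y = -100, 0, 100, each on a grooved shaft. Clips go on from its -x side, facing the robot; lip and guard rail are on its +x side
- groove1 (a point): lower end of a shaft's groove, on the axis, level with the roller's top face (right shaft seen from the robot). Groove: radius 10 mm, 14 mm high, from this point up; above it a head of radius 13 mm, 8 mm high. A clip is best pushed in level, its underside about 3 mm over the roller; once let go it rests on the roller. Axes as the fixture's
- groove2 (a point): lower end of a shaft's groove, on the axis, level with the roller's top face (middle shaft seen from the robot). Groove: radius 10 mm, 14 mm high, from this point up; above it a head of radius 13 mm, 8 mm high. A clip is best pushed in level, its underside about 3 mm over the roller; once let go it rests on the roller. Axes as the fixture's
- groove3 (a point): lower end of a shaft's groove, on the axis, level with the roller's top face (left shaft seen from the robot). Groove: radius 10 mm, 14 mm high, from this point up; above it a head of radius 13 mm, 8 mm high. A clip is best pushed in level, its underside about 3 mm over the roller; once let go it rests on the roller. Axes as the fixture's
- rail_mid (a point): middle of the guard rail, a level round bar of radius 6 mm, 280 mm long along the fixture's y, at fixture x = 88, z = 108 mm, on a post at each end. The guard plate's back leans on it, about 20 degrees from upright
- lip_mid (a point): a lip 10 mm high, 6 mm thick, 280 mm long stands on the base plate along the fixture's y between rollers and rail. This point: foot of its rear face (fixture x = 36 mm), at the middle, on the base plate's top. The guard plate's bottom edge stands on the base plate behind (+x of) the lip, best against it
- chute_bed: polished sloping bed (24 degrees) of the red chute, fixed. Origin: on its surface, middle of its lower end, at the stop; y points down the slope (bed from y = -340 mm, the upper end, to 0), x across (125 mm clear, side walls 18 mm high), z square to the bed; stop 40 mm high. Saddles laid crosswise (100 mm across the bed) slide down by themselves
- wrench: wrench; not part of the job, leave alone
- tape: roll of yellow tape, 90 mm across, 30 mm high; not part of the job, leave alone

How it is judged:
By the outcome, as a careful person would: the job done as asked, in the order asked, and still so for the second after the job is handed in, with the robot touching nothing.
Of saddle1, saddle2, saddle3 only 2 to 3 are there at a start; the rules pass over those that are not, and their reading is None.
Of clip1, clip2, clip3 only 2 to 3 are there at a start; the rules pass over those that are not, and their reading is None.
At some moment in a run one of saddle1, saddle2, saddle3, clip1, clip2, clip3 may be knocked a few centimetres aside while the robot is not near it.
It also fails if it takes over 210 s, if anything falls off the work surface, if the arm or the gripper's body presses on something with over 40 N, if the wrist force passes 120 N, or if a joint passes its speed limit or range.

ROBOT

A 7-joint arm with a two-finger parallel gripper is mounted at the origin on the work surface. World frame = base frame: x ahead of the robot, y to its left, z up, the work surface at z = 0. Lengths are in m, angles in rad, forces in N, time in s.
With the tool pointing down it reaches from about 0.425 to 0.95 m from the base axis. Payload 16.7 kg.
Tool frame: the origin (TCP) lies between the finger pads; the fingertips stand 25 mm ahead of it and the grasp point (between the pads) lies 6 mm ahead of it (env.tip_reach is the distance from the TCP to the fingertips, in m); z points along the fingers, y is the direction in which the jaws open and shut (so a half turn about z gives the same grasp; the last joint's range is limited). The gripper opens to 94 mm and grips with 3 to 60 N. Pads are 16 mm wide; open, the fingers measure 119 mm over their backs; the gripper's body (75 mm by 177 mm) begins 78 mm behind the grasp point.
Start: joints at [-1.407, 0.426, 0.074, 1.606, -0.034, 1.111, -0.067], TCP at [0.208, 0.642, 0.23] pointing down, gripper open.
Joint ranges: [-2.85, 2.85], [-0.5, 2.14], [-1.23, 1.37], [0.21, 2.46], [-1.02, 4.16], [0.16, 2.05], [-2.73, 2.73]. Speed limits (rad/s): [1.89, 1.89, 2.39, 2.39, 3.01, 3.01, 3.01].

INTERFACE

Orientations are given as a unit quaternion [x, y, z, w].
In Python, from rig import env gives the robot as it stands. The module is installed in compiled form; this text tells all that it offers.
- The arm moves only by the tool send_rows, never from a script. Its argument "commands" is a list of rows, each a list of 3 entries, a list of its own where there are three numbers: the closure, from -1 (fully open) to 1 (shut), so that 0 is half open, then the shift along the tool's x, y, z in m, then the turn, a rotation vector about the tool's x, y, z in rad. In form: [[hand, [x, y, z], [ax, ay, az]], ...]. A call has 1 to 5 rows; each row is the pose to reach, as a shift and turn from the pose commanded when the call began, along the tool's axes at that moment; what a row does not reach only later rows make up. A row lasts 1/12 s, in which the tool goes at most 41.7 mm and 7.16 degrees, less where a joint would pass 70% of its speed; a pose out of reach is approached as far as the arm can. A call with a gripper value outside its range is refused whole. The fingers move at their own pace and stop on an object; the grip force is fixed at half the most. Time passes only in rows, so rows that repeat a pose let the fingers close. It gives the time, the measured TCP pose, the force and the opening at its end, in the units of the state.
- env.state(): the state, without advancing time (a new reading comes with each control period).
- env.grab_frame(name): name is "side" or "top" or "wrist"; returns a dict with "color" (400x640x3 uint8, red, green, blue), "mtx" (3x3 intrinsics, pixels), "k1" (the pictures are not rectified: a ray, as slopes to the right and down, at radius r is drawn at 1 + k1 r^2 times it, then the intrinsics apply), "rvec" (rotation vector, rad) and "tvec" (3), from world to camera coordinates, as OpenCV has them; the wrist camera has in their place "hand_eye" (4x4, takes a point from camera to tool coordinates, whose origin is the TCP and whose axes are the flange's). Camera axes: x right, y down, z forward; pixel columns grow to the right and rows downward; lengths in m; the calibration is good to about 2 mm. A picture is of the moment at which its call begins: read the wrist's pose just before it. There is no depth.
- env.close_job(): hands the job in, once; it reports no verdict.
The state is a dict: "t": time; "qpos": joint angles; "qvel": joint speeds; "joint_efforts": joint torques, N m; "eef_pos": TCP position; "tcp_rot": TCP orientation; "force": force on the tool from outside, world axes, zero at the start; "torque": the same for the moment, N m; "grip_width": opening from 0.0 (shut) to 1.0 (fully open).
Only numpy, scipy, OpenCV 4.12 (cv2) and the standard library are available. Lean on these libraries where they do the work, as an engineer would, in place of code of your own. Each camera call takes 0.05 s, during which the arm holds its last target. There are 200 camera calls.

## Working session

There is one attempt and no reset: what is moved stays moved. The work goes in short steps, Python scripts to look and compute and a tool call to move; the robot and the scene stay as the last step left them, time stands still between calls to the robot, and variables do not carry over. Pictures are saved under pics/ and viewed, about 12 in all and at most 16, crops included, and the job is handed in when it is done.

Besides the shell and the picture viewer there is one more tool, called after "Emit:" in YAML: its name, and indented under it one key for each argument. send_rows: Moves the arm, as the interface text tells. Its arguments: {"type":"object","properties":{"commands":{"type":"array","items":{"type":"array"}}},"required":["commands"]}

```bash
mkdir -p pics; ls; cat > h.py <<'E'
import numpy as np, cv2
from rig import env
from scipy.spatial.transform import Rotation as R
def snap(n,fn=None):
    s=env.state(); f=env.grab_frame(n)
    if fn: cv2.imwrite('pics/'+fn,f['color'][:,:,::-1])
    if 'rvec' in f:
        Rc=cv2.Rodrigues(np.array(f['rvec'],float))[0]; f['R']=Rc.T; f['o']=-Rc.T@np.array(f['tvec']).ravel()
    else:
        H=np.array(f['hand_eye']); Rt=R.from_quat(s['tcp_rot']).as_matrix()
        f['R']=Rt@H[:3,:3]; f['o']=Rt@H[:3,3]+np.array(s['eef_pos'])
    f['mtx']=np.array(f['mtx']); return f
def ray(f,uv):
    uv=np.atleast_2d(np.array(uv,float)); K=f['mtx']
    p=cv2.undistortPoints(uv[:,None],K,np.array([f['k1'],0,0,0,0.]))[:,0]
    return np.c_[p,np.ones(len(p))]@f['R'].T
def onz(f,uv,z):
    d=ray(f,uv); return f['o']+d*((z-f['o'][2])/d[:,2])[:,None]
def proj(f,P):
    c=(np.atleast_2d(P)-f['o'])@f['R']; xy=c[:,:2]/c[:,2:]; r2=(xy**2).sum(1,keepdims=True)
    xy=xy*(1+f['k1']*r2); return xy@np.diag(np.diag(f['mtx'])[:2])+f['mtx'][:2,2]
E
python3 - <<'E'
from h import *
np.set_printoptions(precision=4,suppress=True)
for n in('top','side','wrist'):
    f=snap(n,n+'0.png'); print(n,f['mtx'].tolist(),f['k1'],f['o'],f['R'].tolist())
print(env.state(),env.tip_reach)
E
```

```text
pics
top [[383.36728062934594, 0.0, 319.3032005408996], [0.0, 383.36728062934594, 197.72034300865474], [0.0, 0.0, 1.0]] -0.08799062349862606 [0.303  0.1024 1.3079] [[-0.0012193632917050223, -0.986003937619566, 0.16671757001550466], [-0.9997545106739563, -0.002486311263675045, -0.022016735529573964], [0.022123099697870685, -0.16670348903070975, -0.9857588524607558]]
side [[462.372338573529, 0.0, 316.4839353772695], [0.0, 462.372338573529, 199.90523174602313], [0.0, 0.0, 1.0]] 0.0030928345039172474 [ 0.4305 -1.0863  1.063 ] [[0.9959402454272613, -0.06490764663916458, 0.062370064502549644], [-0.08939572768821578, -0.6319273350051555, 0.7698546922272906], [-0.010556107681395931, -0.7723048884223429, -0.6351643314210674]]
wrist [[325.7431029044039, 0.0, 314.61447063941284], [0.0, 325.7431029044039, 192.1914616428579], [0.0, 0.0, 1.0]] -0.021639576586925093 [0.1353 0.6664 0.3845] [[0.3076794672634042, 0.9182165166200099, 0.24942288193091217], [0.9514876669629067, -0.29633054603887726, -0.08282165841001374], [-0.0021365958887575687, 0.26280531975307286, -0.9648465157046957]]
{'t': 0.15, 'qpos': array([-1.4075,  0.4266,  0.0738,  1.6064, -0.0341,  1.1108, -0.0671]), 'qvel': array([ 0.001 , -0.0013,  0.0001, -0.0036, -0.0005,  0.0019, -0.0009]), 'joint_efforts': array([  0.0045, -93.6283,   3.6694, -45.4419,  -0.0487,   0.018 ,
         0.0002]), 'eef_pos': array([0.2076, 0.642 , 0.23  ]), 'tcp_rot': array([ 0.1558,  0.9878, -0.0005, -0.    ]), 'force': array([-0.2604, -0.2281, -0.2717]), 'torque': array([-0.0302, -0.054 , -0.0458]), 'grip_width': 0.9963494571416925} 0.025
```

View pics/top0.png

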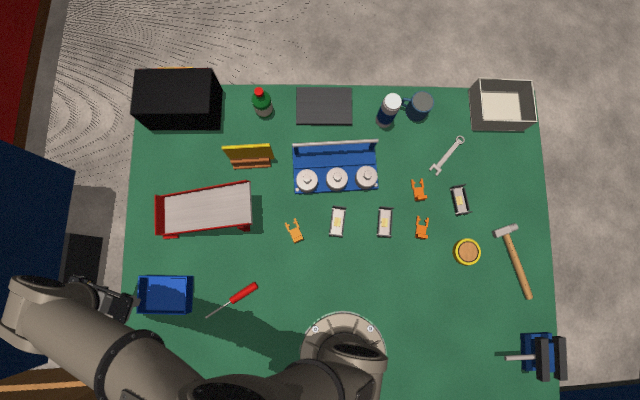

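View pics/side0.png

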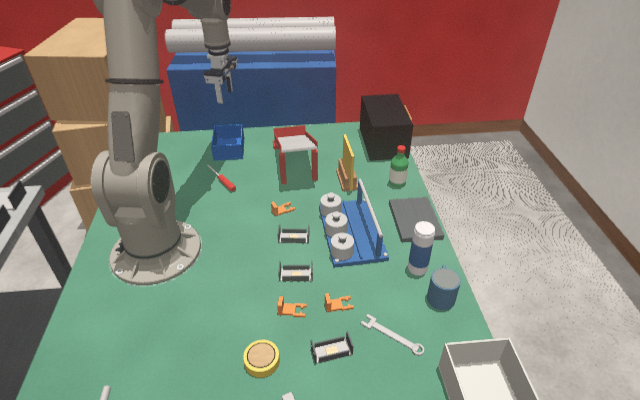

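The top view shows three saddles at about (338,222), (385,222) and (459,200), and three clips at (293,231), (418,189) and (422,228). The chute is at (155-250,182-237) with its stop on the left, the fixture is around (336,165) and the guard is at (247,153). The side view agrees: the chute's high end faces the camera.

```bash
python3 - <<'E'
from h import *
np.set_printoptions(precision=4,suppress=True)
f=snap('top'); c=f['color']; cv2.imwrite('pics/crop.png',cv2.resize(c[125:245,145:345],None,fx=4,fy=4,interpolation=cv2.INTER_CUBIC)[:,:,::-1])
hsv=cv2.cvtColor(c,cv2.COLOR_RGB2HSV)
def blobs(m,amin):
    n,l,s,ce=cv2.connectedComponentsWithStats(m.astype(np.uint8))
    for i in range(1,n):
        if s[i,4]>=amin: yield l==i,s[i],ce[i]
H,S,V=[hsv[:,:,i].astype(int) for i in range(3)]
print('clips')
for m,s,ce in blobs((H>5)&(H<18)&(S>180)&(V>120),30):
    p=np.argwhere(m)[:,::-1]; r=cv2.minAreaRect(p.astype(np.float32)); print(s,ce,onz(f,ce,.008)[0],r)
print('saddle/white')
for m,s,ce in blobs((S<60)&(V>130),30):
    if s[0]>150 and s[0]+s[2]<480 and s[1]>120 and s[1]<260:
        p=np.argwhere(m)[:,::-1].astype(np.float32); r=cv2.minAreaRect(p); b=onz(f,cv2.boxPoints(r),.004)
        print(s,ce,onz(f,ce,.004)[0],r,'\n',b[:,:2].tolist(), onz(f,ce,.09)[0])
E
```

```text
clips
[411 179  16  21 152] [418.6513 190.8816] [ 0.548  -0.2737  0.008 ] ((418.5000915527344, 188.99998474121094), (21.10059928894043, 11.64171028137207), 75.96376037597656)
[416 216  13  23 156] [421.4295 228.5577] [ 0.4162 -0.2777  0.008 ] ((421.6399841308594, 226.97999572753906), (11.81511402130127, 21.522367477416992), 3.1798300743103027)
saddle/white
[429 135  36  40 262] [446.5649 155.2252] [ 0.6792 -0.3831  0.004 ] ((447.8717041015625, 154.57522583007812), (10.72421646118164, 46.56568145751953), 41.18592834472656) 
 [[0.6293756962934038, -0.3142206059363069], [0.7615830156415403, -0.43574368070196545], [0.7352319467964097, -0.46409874017828945], [0.6039055874163719, -0.3420769793809585]] [ 0.6543 -0.3511  0.09  ]
[292 139  87   8 278] [334.6475 141.9676] [0.7243 0.0186 0.004 ] ((334.9949951171875, 141.913330078125), (3.29880952835083, 86.2031021118164), 86.68222045898438) 
 [[0.7205363665852833, 0.17011444811386667], [0.7412660319886739, -0.13648813885501784], [0.7289826878810781, -0.1367944067758789], [0.7084044993603305, 0.16928964477476077]] [0.6965 0.0241 0.09  ]
[326 167
[... 1737 characters left out ...]
05 0.0137 0.004 ] ((336.4906311035156, 221.55850219726562), (13.1527099609375, 25.989437103271484), 9.090276718139648) 
 [[0.40070256712761537, 0.04401012875215374], [0.488895133019123, 0.02946107472406094], [0.4817541998984547, -0.015212689756611095], [0.3936235101011262, -0.00018062666105457537]] [0.4314 0.0195 0.09  ]
[376 209  15  27 225] [384.2933 222.1778] [ 0.4389 -0.15    0.004 ] ((383.75738525390625, 221.92575073242188), (13.034988403320312, 25.57245635986328), 5.710593223571777) 
 [[0.39832688655605464, -0.12033583134770606], [0.4861140142446856, -0.13133202168051197], [0.48163231727887224, -0.17643862320164777], [0.3937853342024771, -0.16494534368564184]] [ 0.4299 -0.1334  0.09  ]
```

View pics/crop.png

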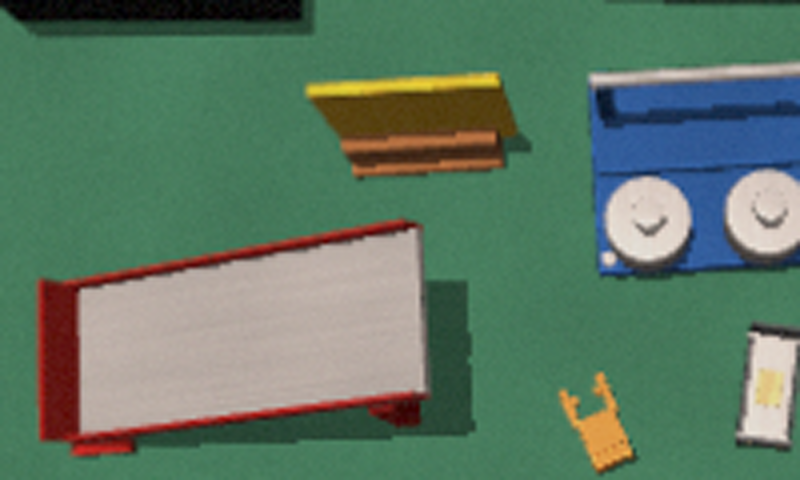

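The crop shows the bed corners at full-image pixels (249.5,181.5), (251,223), (165,197) and (165,234). The dark red stop is on the left, so the chute runs down towards +y.

```bash
python3 - <<'E'
from h import *
c=cv2.imread('pics/side0.png'); cv2.imwrite('pics/crop2.png',cv2.resize(c[120:270,260:400],None,fx=4,fy=4,interpolation=cv2.INTER_CUBIC))
E
```

```text
(no output)
```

View pics/crop2.png

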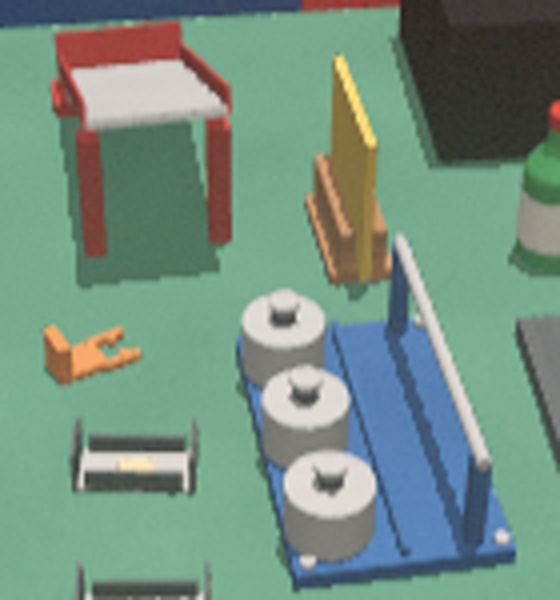

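The side crop shows the chute's upper edge at (280,150)-(317,148.5) and its lower edge at (279,137)-(305,135). The roller tops are at (342.5,241), (336,219) and (331,200), and the guard's top edge runs (353.5,156)-(344.5,134.5).

```bash
python3 - <<'E'
from h import *
from scipy.optimize import least_squares
np.set_printoptions(precision=4,suppress=True)
t=snap('top'); s=snap('side')
B=np.array([[.0625,-.34,0],[-.0625,-.34,0],[.0625,0,0],[-.0625,0,0]])
th=np.radians(24)
# bed y down slope; at yaw 0 bed axes: y->world +y & down, x -> world +x
R0=np.array([[1,0,0],[0,np.cos(th),np.sin(th)],[0,-np.sin(th),np.cos(th)]])
def W(p): return B@(R.from_euler('z',p[3]).as_matrix()@R0).T+p[:3]
ut=[[249.5,181.5],[251,223],[164.75,197],[165,234.5]]; us=[[317,148.5],[280.25,150.5],[305,134.75],[278.75,136.75]]
def e(p): return np.r_[(proj(t,W(p))-ut).ravel(),(proj(s,W(p))-us).ravel()]
r=least_squares(e,[.47,.55,.03,.1]); print('chute',r.x,'\n',r.fun.reshape(-1,2)); print(W(r.x))
print('rollers top',onz(t,[[307,179.25],[337.25,177.25],[366.7,176]],.068),'side',onz(s,[[330.75,200],[336.25,219.25],[342.5,241]],.068))
print('guard top z.162',onz(t,[[222,147.5],[269.5,145]],.162),onz(s,[[344.5,134.5],[353.5,156.25]],.162))
c=t['color']; hsv=cv2.cvtColor(c,cv2.COLOR_RGB2HSV)
print('clip3', onz(t,[[293,231]],.008))
E
```

```text
chute [0.4607 0.5949 0.0307 0.0665] 
 [[-0.1695  0.4099]
 [-0.091  -0.0759]
 [ 0.1921 -0.8404]
 [ 0.0703 -1.6409]
 [-0.7302 -1.2648]
 [ 0.7649  0.0831]
 [ 0.2592  0.5236]
 [-2.9325  1.2241]]
[[0.5437 0.2891 0.169 ]
 [0.419  0.2808 0.169 ]
 [0.5231 0.599  0.0307]
 [0.3984 0.5907 0.0307]]
rollers top [[ 0.5746  0.1153  0.068 ]
 [ 0.5817  0.0151  0.068 ]
 [ 0.5864 -0.0832  0.068 ]] side [[ 0.5762  0.1142  0.068 ]
 [ 0.5828  0.0154  0.068 ]
 [ 0.5896 -0.0853  0.068 ]]
guard top z.162 [[0.6543 0.3789 0.162 ]
 [0.6625 0.2313 0.162 ]] [[0.6562 0.3746 0.162 ]
 [0.6677 0.2295 0.162 ]]
clip3 [[0.4083 0.1626 0.008 ]]
```

```bash
cat >> h.py <<'E'
np.set_printoptions(precision=4,suppress=True)
def rot(psi,tilt=None):
    r=R.from_euler('z',psi)*R.from_quat([0,1,0,0])
    return r if tilt is None else R.from_rotvec(tilt)*r   # tilt: world rotvec
def go(pos,r,cur=None):
    s=env.state(); p,q=(s['eef_pos'],R.from_quat(s['tcp_rot'])) if cur is None else cur
    d=q.inv().apply(np.array(pos)-p); v=(q.inv()*r).as_rotvec()
    print('shift',d,'turn',v,'rows>=',max(np.linalg.norm(d)/.0417,np.degrees(np.linalg.norm(v))/7.16)); return np.array(pos),r
E
python3 - <<'E'
from h import *
go([.44,.014,.23],rot(-.163))
E
```

```text
shift [-0.4144 -0.5261  0.0005] turn [-0.0005 -0.     -0.1499] rows>= 16.05930362631007
```

Emit:
send_rows:
  commands:
    - [-1, [-0.01, -0.013, 0], [0, 0, 0]]
    - [-1, [-0.03, -0.038, 0], [0, 0, 0]]
    - [-1, [-0.05, -0.064, 0], [0, 0, 0]]
    - [-1, [-0.07, -0.09, 0], [0, 0, 0]]
    - [-1, [-0.09, -0.115, 0], [0, 0, 0]]

```text
t: 0.72
eef_pos: [0.2582, 0.5035, 0.2303]
tcp_rot: [0.156, 0.988, -0.0, -0.0]
force: [2.3, 1.1, 0.9]
grip_width: 1.001
```

Emit:
send_rows:
  commands:
    - [-1, [-0.022, -0.028, 0], [0, 0, 0]]
    - [-1, [-0.044, -0.056, 0], [0, 0, 0]]
    - [-1, [-0.066, -0.084, 0], [0, 0, 0]]
    - [-1, [-0.088, -0.112, 0], [0, 0, 0]]
    - [-1, [-0.11, -0.14, 0], [0, 0, 0]]

```text
t: 1.13
eef_pos: [0.3198, 0.3363, 0.2306]
tcp_rot: [0.156, 0.988, 0.0, -0.0]
force: [1.2, -0.8, -0.2]
grip_width: 0.998
```

Emit:
send_rows:
  commands:
    - [-1, [-0.022, -0.028, 0], [0, 0, 0]]
    - [-1, [-0.044, -0.056, 0], [0, 0, 0]]
    - [-1, [-0.066, -0.084, 0], [0, 0, 0]]
    - [-1, [-0.088, -0.112, 0], [0, 0, 0]]
    - [-1, [-0.11, -0.14, 0], [0, 0, 0]]

```text
t: 1.55
eef_pos: [0.3813, 0.1693, 0.2307]
tcp_rot: [0.156, 0.988, 0.0, 0.0]
force: [1.3, -0.2, 0.3]
grip_width: 0.998
```

Emit:
send_rows:
  commands:
    - [-1, [-0.022, -0.028, 0], [0, 0, -0.03]]
    - [-1, [-0.044, -0.056, 0], [0, 0, -0.06]]
    - [-1, [-0.066, -0.084, 0], [0, 0, -0.09]]
    - [-1, [-0.088, -0.112, 0], [0, 0, -0.12]]
    - [-1, [-0.104, -0.131, 0], [0, 0, -0.15]]

```text
t: 1.97
eef_pos: [0.4402, 0.0114, 0.2309]
tcp_rot: [0.081, 0.997, 0.0, 0.0]
force: [0.1, 0.3, -0.1]
grip_width: 0.994
```

Emit:
send_rows:
  commands:
    - [-1, [0, 0, 0], [0, 0, 0]]
    - [-1, [0, 0, 0], [0, 0, 0]]
    - [-1, [0, 0, 0], [0, 0, 0]]

```text
t: 2.22
eef_pos: [0.4396, 0.0147, 0.2304]
tcp_rot: [0.082, 0.997, 0.0, -0.0]
force: [0.5, -0.0, -0.3]
grip_width: 1.002
```

```bash
python3 - <<'E'
from h import *
f=snap('wrist','w1.png'); s=env.state(); print(s['t'],s['eef_pos'],s['tcp_rot'],s['qpos'])
print(proj(f,[[.4405,.0137,.003],[.4389,-.15,.003],[.58,.015,.068]]))
E
```

```text
2.2667 [0.4395 0.0151 0.2304] [ 0.081   0.9967  0.0001 -0.0001] [-0.7411  0.0135  0.5755  2.1332 -0.009   0.9973  1.2478]
[[313.4841 170.6782]
 [180.7929 190.8859]
 [334.8244 303.3968]]
```

View pics/w1.png

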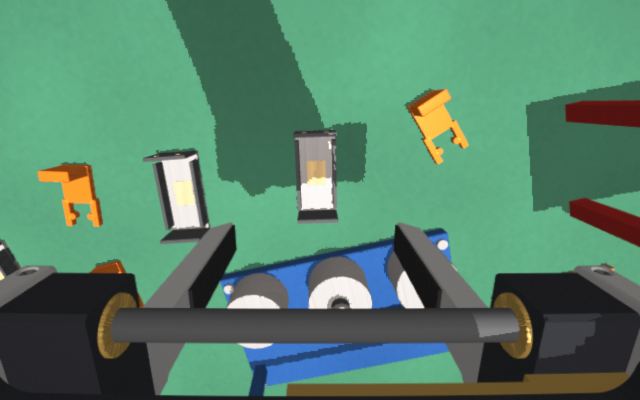

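The wrist view shows saddle A at (316,174) between the open fingers, only slightly turned, and the prediction was (313.5,171). Saddle B is at (182,195), and the clips at (437,125) and (78,193) are all where I expected.

```bash
python3 - <<'E'
from h import *
f=snap('wrist')
print(onz(f,[[316,174]],.01), onz(f,[[316.,135],[318,215]],.02), onz(f,[[182,195],[160,155],[206,235]],.01))
hsv=cv2.cvtColor(f['color'],cv2.COLOR_RGB2HSV); m=((hsv[...,1]<60)&(hsv[...,2]>100)).astype(np.uint8); m[230:]=0
n,l,st,ce=cv2.connectedComponentsWithStats(m)
for i in range(1,n):
    if st[i,4]>300: p=np.argwhere(l==i)[:,::-1].astype(np.float32); print(st[i],ce[i],cv2.minAreaRect(p),onz(f,cv2.boxPoints(cv2.minAreaRect(p)),.003)[:,:2].tolist())
go([.4405,.0137,.032],rot(-.163))
E
```

```text
[[0.4434 0.0166 0.01  ]] [[0.3977 0.024  0.02  ]
 [0.4906 0.0113 0.02  ]] [[ 0.4428 -0.1463  0.01  ]
 [ 0.3918 -0.1588  0.01  ]
 [ 0.4977 -0.1305  0.01  ]]
[ 295  136   42   75 2254] [316.1681 174.0861] ((315.8957214355469, 172.90158081054688), (73.70817565917969, 39.80936813354492), 88.33971405029297) [[0.39719608935057704, -0.0006302587283275318], [0.4033453989970906, 0.04520908375673296], [0.49274664125789674, 0.03471366311685017], [0.48631138109409455, -0.01397246165328922]]
[ 142  154   60   76 2049] [180.325  190.2265] ((172.08364868164062, 192.33853149414062), (73.91826629638672, 55.89094924926758), 86.42366790771484) [[0.39126613872322863, -0.18455244040028726], [0.39814722109607403, -0.11760855211727825], [0.48951455341316674, -0.13555791283606922], [0.48279978533974754, -0.2068900995554927]]
shift [-0.0013 -0.0013  0.1985] turn [ 0.0001 -0.0002  0.0013] rows>= 4.759238522698107
```

Emit:
send_rows:
  commands:
    - [-1, [-0.001, 0.001, 0.03], [0, 0, -0.01]]
    - [-1, [-0.002, 0.001, 0.07], [0, 0, -0.02]]
    - [-1, [-0.004, 0.001, 0.11], [0, 0, -0.03]]
    - [-1, [-0.005, 0.001, 0.145], [0, 0, -0.03]]
    - [-1, [-0.005, 0.001, 0.175], [0, 0, -0.03]]

```text
t: 2.73
eef_pos: [0.4441, 0.0152, 0.0533]
tcp_rot: [0.066, 0.998, -0.0, -0.0]
force: [0.5, 1.3, 0.5]
grip_width: 1.001
```

Emit:
send_rows:
  commands:
    - [-1, [0, 0, 0.016], [0, 0, 0]]
    - [-1, [0, 0, 0.024], [0, 0, 0]]
    - [-1, [0, 0, 0.024], [0, 0, 0]]
    - [0.6, [0, 0, 0.024], [0, 0, 0]]
    - [0.6, [0, 0, 0.024], [0, 0, 0]]

```text
t: 3.15
eef_pos: [0.4456, 0.0149, 0.0326]
tcp_rot: [0.066, 0.998, 0.0, 0.001]
force: [0.1, 0.6, -0.3]
grip_width: 0.896
```

Emit:
send_rows:
  commands:
    - [0.6, [0, 0, 0], [0, 0, 0]]
    - [0.6, [0, 0, 0], [0, 0, 0]]
    - [0.6, [0, 0, 0], [0, 0, 0]]

```text
t: 3.4
eef_pos: [0.4453, 0.0148, 0.0322]
tcp_rot: [0.066, 0.998, 0.0, 0.001]
force: [-0.2, -0.3, 0.4]
grip_width: 0.681
```

```bash
python3 - <<'E'
from h import *
s=env.state(); print(s['t'],s['eef_pos'],R.from_quat(s['tcp_rot']).as_matrix(),s['grip_width'],s['force'])
# bed frame
psi=.0665; th=np.radians(24)
Rb=(R.from_euler('z',psi).as_matrix())@np.array([[1,0,0],[0,np.cos(th),np.sin(th)],[0,-np.sin(th),np.cos(th)]])
o=np.array([.4607,.5949,.0307])
rt=R.from_matrix(np.c_[-Rb[:,0],Rb[:,1],-Rb[:,2]])
cur=None
T=lambda h,y=-.29:o+Rb@[0,y,h]
r1=R.from_quat(s['tcp_rot']); p1=s['eef_pos']+[0,0,.25]
c=go(p1,r1)
c=go(T(.12),rt,c); c=go(T(.031+.002),rt,c); print(T(.12),T(.033))
E
```

```text
3.4 [0.4453 0.0148 0.0322] [[-0.9912  0.1322  0.0013]
 [ 0.1322  0.9912  0.0006]
 [-0.0012  0.0008 -1.    ]] 0.6807166370887106 [-0.2493 -0.3009  0.4221]
shift [-0.0003  0.0002 -0.25  ] turn [0. 0. 0.] rows>= 5.995203836930454
shift [0.0187 0.3652 0.0242] turn [ 0.4181 -0.0404 -0.1964] rows>= 8.787920234243384
shift [-0.    -0.     0.087] turn [0. 0. 0.] rows>= 2.086330935251799
[0.4751 0.3793 0.2583] [0.4774 0.344  0.1788]
```

Emit:
send_rows:
  commands:
    - [1, [0, 0, 0], [0, 0, 0]]
    - [1, [0, 0, 0], [0, 0, 0]]
    - [1, [0, 0, 0], [0, 0, 0]]
    - [1, [0, 0, 0], [0, 0, 0]]
    - [1, [0, 0, -0.01], [0, 0, 0]]

```text
t: 3.82
eef_pos: [0.444, 0.0143, 0.0407]
tcp_rot: [0.066, 0.998, -0.0, -0.001]
force: [-0.2, 0.1, -2.3]
grip_width: 0.483
```

Emit:
send_rows:
  commands:
    - [1, [0, 0, -0.03], [0, 0, 0]]
    - [1, [0, 0, -0.07], [0, 0, 0]]
    - [1, [0, 0, -0.11], [0, 0, 0]]
    - [1, [0, 0, -0.15], [0, 0, 0]]
    - [1, [0, 0, -0.19], [0, 0, 0]]

```text
t: 4.23
eef_pos: [0.4441, 0.0135, 0.2337]
tcp_rot: [0.067, 0.998, -0.0, -0.0]
force: [1.4, 0.8, -2.1]
grip_width: 0.488
```

Emit:
send_rows:
  commands:
    - [1, [0.002, 0.025, -0.03], [0, 0, 0]]
    - [1, [0.004, 0.06, -0.05], [0, 0, 0]]
    - [1, [0.006, 0.1, -0.05], [0, 0, 0]]
    - [1, [0.008, 0.14, -0.05], [0, 0, 0]]
    - [1, [0.009, 0.18, -0.05], [0, 0, 0]]

```text
t: 4.65
eef_pos: [0.4593, 0.1955, 0.2826]
tcp_rot: [0.067, 0.998, 0.001, 0.0]
force: [1.2, -0.1, -2.8]
grip_width: 0.485
```

Emit:
send_rows:
  commands:
    - [1, [0.002, 0.04, 0.005], [0.08, -0.008, -0.04]]
    - [1, [0.004, 0.08, 0.01], [0.17, -0.016, -0.08]]
    - [1, [0.006, 0.12, 0.015], [0.25, -0.024, -0.12]]
    - [1, [0.008, 0.16, 0.02], [0.34, -0.032, -0.16]]
    - [1, [0.01, 0.185, 0.024], [0.418, -0.04, -0.196]]

```text
t: 5.07
eef_pos: [0.4734, 0.383, 0.2572]
tcp_rot: [-0.034, 0.977, -0.21, 0.007]
force: [0.2, -0.4, -1.6]
grip_width: 0.486
```

Emit:
send_rows:
  commands:
    - [1, [0, 0, 0], [0, 0, 0]]
    - [1, [0, 0, 0], [0, 0, 0]]
    - [1, [0, 0, 0], [0, 0, 0]]
    - [1, [0, 0, 0], [0, 0, 0]]

```text
t: 5.4
eef_pos: [0.475, 0.3773, 0.2585]
tcp_rot: [-0.031, 0.978, -0.208, 0.006]
force: [-0.2, -0.4, -1.5]
grip_width: 0.485
```

```bash
cat >> h.py <<'E'
psi=.0665; th=np.radians(24)
Rb=(R.from_euler('z',psi).as_matrix())@np.array([[1,0,0],[0,np.cos(th),np.sin(th)],[0,-np.sin(th),np.cos(th)]])
ob=np.array([.4607,.5949,.0307])
rt=R.from_matrix(np.c_[-Rb[:,0],Rb[:,1],-Rb[:,2]])
T=lambda h,y=-.29:ob+Rb@[0,y,h]
E
python3 - <<'E'
from h import *
s=env.state(); print(s['t'],s['grip_width'],s['force'],Rb.T@(s['eef_pos']-ob))
go(T(.033),rt)
f=snap('wrist','w2.png')
E
```

```text
5.4 0.4854864938570709 [-0.2388 -0.3512 -1.5083] [-0.0002 -0.2919  0.1194]
shift [-0.0004  0.0019  0.0864] turn [ 0.0001 -0.0018 -0.0028] rows>= 2.07226886306416
```

View pics/w2.png

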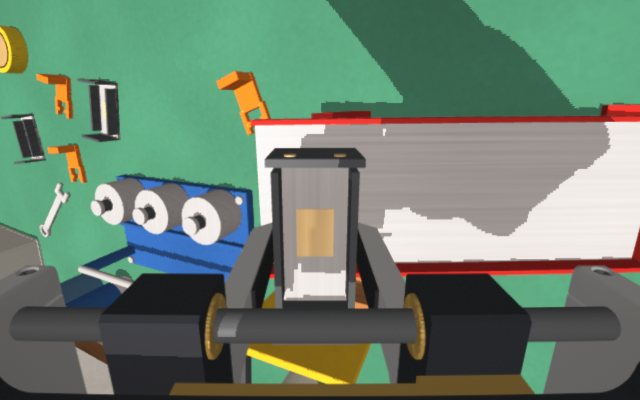

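The saddle is held straight and lined up with the bed, whose upper corner is at (255,124) and edges at rows 122 and 265. The saddle's far ear is at (315,157).

Emit:
send_rows:
  commands:
    - [1, [0, 0.002, 0.025], [0, 0, 0]]
    - [1, [0, 0.002, 0.055], [0, 0, 0]]
    - [1, [0, 0.002, 0.07], [0, 0, 0]]
    - [1, [0, 0.002, 0.076], [0, 0, 0]]
    - [1, [0, 0.002, 0.076], [0, 0, 0]]

```text
t: 5.87
eef_pos: [0.4763, 0.3481, 0.1874]
tcp_rot: [-0.031, 0.978, -0.208, 0.006]
force: [1.3, 0.3, -2.3]
grip_width: 0.491
```

Emit:
send_rows:
  commands:
    - [1, [0, 0, 0.003], [0, 0, 0]]
    - [1, [0, 0, 0.005], [0, 0, 0]]
    - [1, [0, 0, 0.006], [0, 0, 0]]
    - [1, [0, 0, 0.006], [0, 0, 0]]

```text
t: 6.2
eef_pos: [0.4764, 0.3476, 0.1822]
tcp_rot: [-0.032, 0.978, -0.208, 0.006]
force: [-0.2, 0.2, -2.1]
grip_width: 0.486
```

```bash
python3 - <<'E'
from h import *
s=env.state(); print(s['t'],s['grip_width'],s['force'],Rb.T@s['force'],Rb.T@(s['eef_pos']-ob))
f=snap('wrist'); print(proj(f,[ob+Rb@np.array(v) for v in([-.0625,-.34,0],[.0625,-.34,0],[-.0625,0,0],[.0625,0,0])]))
E
```

```text
6.2 0.48625488151167673 [-0.201   0.1978 -2.1193] [-0.1874  1.0545 -1.8503] [-0.0008 -0.288   0.0376]
[[224.739  129.2399]
 [238.0399 314.6959]
 [784.0677 132.4319]
 [719.7877 310.6388]]
```

Emit:
send_rows:
  commands:
    - [1, [0, 0, 0.001], [0, 0, 0]]
    - [1, [0, 0, 0.002], [0, 0, 0]]
    - [1, [0, 0, 0.003], [0, 0, 0]]
    - [1, [0, 0, 0.003], [0, 0, 0]]

```text
t: 6.58
eef_pos: [0.4767, 0.3475, 0.181]
tcp_rot: [-0.033, 0.978, -0.207, 0.007]
force: [-6.2, 5.7, 22.8]
grip_width: 0.486
```

Emit:
send_rows:
  commands:
    - [1, [0, 0, 0.001], [0, 0, 0]]
    - [1, [0, 0, 0.0015], [0, 0, 0]]
    - [1, [0, 0, 0.002], [0, 0, 0]]
    - [1, [0, 0, 0.002], [0, 0, 0]]

```text
t: 6.92
eef_pos: [0.4771, 0.3474, 0.1804]
tcp_rot: [-0.033, 0.978, -0.206, 0.007]
force: [-7.9, 7.1, 38.6]
grip_width: 0.484
```

Emit:
send_rows:
  commands:
    - [1, [0, 0, -0.002], [0, 0, 0]]
    - [1, [0, 0, -0.004], [0, 0, 0]]
    - [-0.6, [0, 0, -0.004], [0, 0, 0]]
    - [-0.6, [0, 0, -0.004], [0, 0, 0]]
    - [-0.6, [0, 0, -0.004], [0, 0, 0]]

```text
t: 7.33
eef_pos: [0.4763, 0.3467, 0.1806]
tcp_rot: [-0.032, 0.978, -0.208, 0.006]
force: [-1.1, -1.2, 0.5]
grip_width: 0.665
```

Emit:
send_rows:
  commands:
    - [-0.6, [0, 0, 0], [0, 0, 0]]
    - [-0.6, [0, 0, 0], [0, 0, 0]]
    - [-0.6, [0, 0, -0.02], [0, 0, 0]]
    - [-0.6, [0, 0, -0.055], [0, 0, 0]]
    - [-0.6, [0, 0, -0.09], [0, 0, 0]]

```text
t: 7.75
eef_pos: [0.4737, 0.383, 0.2636]
tcp_rot: [-0.032, 0.977, -0.209, 0.005]
force: [0.2, -0.2, -1.0]
grip_width: 0.802
```

Emit:
send_rows:
  commands:
    - [-1, [0, 0, -0.02], [0, 0, 0]]
    - [-1, [0, 0, -0.03], [0, 0, 0]]
    - [-1, [0, 0, -0.03], [0, 0, 0]]
    - [-1, [0, 0, -0.03], [0, 0, 0]]

```text
t: 8.08
eef_pos: [0.4732, 0.3951, 0.2895]
tcp_rot: [-0.032, 0.978, -0.208, 0.006]
force: [0.7, -0.9, -0.9]
grip_width: 0.996
```

```bash
python3 - <<'E'
from h import *
a=snap('top')['color'][125:345,145:345]; b=snap('wrist')['color']
cv2.imwrite('pics/m1.png',np.hstack([cv2.resize(b,(480,300)),cv2.resize(a,(300,330))[:300]])[:,:,::-1])
s=env.state();print(s['t'],s['eef_pos'],s['force'])
go([.4435,-.1475,.25],rot(-.15))
E
```

```text
8.1833 [0.473  0.3946 0.2889] [-0.6085  0.492  -0.1752]
shift [ 0.0646 -0.4759  0.256 ] turn [-0.4199  0.0422  0.2125] rows>= 13.051577595050382
```

View pics/m1.png

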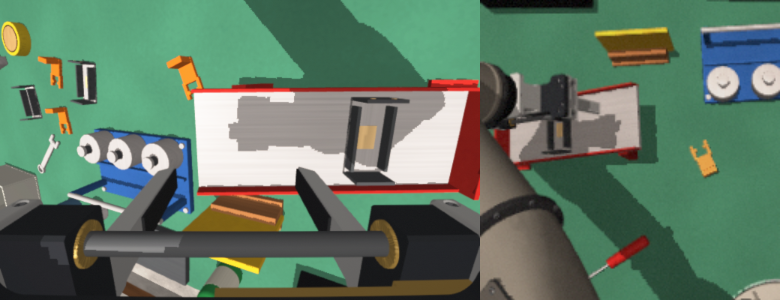

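The saddle is on the bed, ears up, at (375,138) in the wrist half and sliding freely. Next is saddle B.

Emit:
send_rows:
  commands:
    - [-1, [0.004, -0.03, 0.017], [-0.084, 0.008, 0.042]]
    - [-1, [0.009, -0.063, 0.034], [-0.168, 0.017, 0.085]]
    - [-1, [0.013, -0.095, 0.051], [-0.252, 0.025, 0.128]]
    - [-1, [0.017, -0.127, 0.068], [-0.336, 0.034, 0.17]]
    - [-1, [0.0215, -0.159, 0.085], [-0.42, 0.042, 0.2125]]

```text
t: 8.6
eef_pos: [0.4629, 0.2125, 0.2765]
tcp_rot: [0.076, 0.997, 0.003, 0.001]
force: [1.0, -0.1, 0.1]
grip_width: 1.0
```

Emit:
send_rows:
  commands:
    - [-1, [-0.003, -0.036, 0.003], [0, 0, 0]]
    - [-1, [-0.007, -0.072, 0.005], [0, 0, 0]]
    - [-1, [-0.01, -0.108, 0.008], [0, 0, 0]]
    - [-1, [-0.014, -0.144, 0.01], [0, 0, 0]]
    - [-1, [-0.017, -0.18, 0.013], [0, 0, 0]]

```text
t: 9.02
eef_pos: [0.4525, 0.032, 0.2632]
tcp_rot: [0.075, 0.997, 0.001, 0.0]
force: [1.3, -0.1, 0.3]
grip_width: 0.999
```

Emit:
send_rows:
  commands:
    - [-1, [-0.003, -0.036, 0.003], [0, 0, 0]]
    - [-1, [-0.007, -0.072, 0.005], [0, 0, 0]]
    - [-1, [-0.01, -0.108, 0.008], [0, 0, 0]]
    - [-1, [-0.014, -0.144, 0.01], [0, 0, 0]]
    - [-1, [-0.017, -0.18, 0.013], [0, 0, 0]]

```text
t: 9.43
eef_pos: [0.4424, -0.1481, 0.25]
tcp_rot: [0.075, 0.997, 0.001, 0.0]
force: [1.2, -0.4, -0.5]
grip_width: 0.999
```

Emit:
send_rows:
  commands:
    - [-1, [0, 0, 0], [0, 0, 0]]
    - [-1, [0, 0, 0], [0, 0, 0]]
    - [-1, [0, 0, 0], [0, 0, 0]]

```text
t: 9.68
eef_pos: [0.4431, -0.1459, 0.25]
tcp_rot: [0.075, 0.997, 0.001, -0.0]
force: [0.6, -0.3, 0.2]
grip_width: 1.0
```

```bash
cat >> h.py <<'E'
def sad(f,near,zb=.003,rmax=90):
    """bright base of saddle near a world point -> corners, centre"""
    u=proj(f,[near])[0]; hsv=cv2.cvtColor(f['color'],cv2.COLOR_RGB2HSV)
    m=((hsv[...,1]<60)&(hsv[...,2]>100)|((hsv[...,0]>12)&(hsv[...,0]<30)&(hsv[...,2]>110))).astype(np.uint8)
    n,l,st,ce=cv2.connectedComponentsWithStats(m)
    i=min((i for i in range(1,n) if 300<st[i,4]<8000),key=lambda i:np.hypot(*(ce[i]-u)))
    b=cv2.boxPoints(cv2.minAreaRect(np.argwhere(l==i)[:,::-1].astype(np.float32))); w=onz(f,b,zb)[:,:2]
    e=[w[1]-w[0],w[2]-w[1]]; e=max(e,key=np.linalg.norm); e=e if e[0]>0 else -e
    print('blob',st[i],'centre',w.mean(0),'yaw',np.arctan2(e[1],e[0]),'box',b.round().tolist())
E
python3 - <<'E'
from h import *
s=env.state();print(s['t'],s['eef_pos'],s['force'],s['qpos'])
f=snap('wrist','w3.png'); sad(f,[.4435,-.1475,.003]); go([.4435,-.1475,.25],rot(-.13))
E
```

```text
9.6833 [ 0.4431 -0.1459  0.25  ] [ 0.569  -0.2601  0.2054] [-0.5792  0.047   0.8021  2.0665 -0.0415  1.0432  1.6641]
blob [ 292  126   42   77 2482] centre [ 0.4411 -0.1452] yaw -0.07273526928623657 box [[292.0, 128.0], [332.0, 126.0], [337.0, 200.0], [296.0, 202.0]]
shift [-0.0004 -0.002   0.0002] turn [ 0.0022  0.0001 -0.0187] rows>= 0.1503484144660396
```

Emit:
send_rows:
  commands:
    - [-1, [0, 0, 0.03], [0, 0, -0.01]]
    - [-1, [0, 0, 0.07], [0, 0, -0.02]]
    - [-1, [0.001, 0, 0.11], [0, 0, -0.03]]
    - [-1, [0.001, 0, 0.15], [0, 0, -0.03]]
    - [-1, [0.001, 0, 0.18], [0, 0, -0.03]]

```text
t: 10.15
eef_pos: [0.4419, -0.1442, 0.0677]
tcp_rot: [0.058, 0.998, 0.001, -0.001]
force: [-0.0, -0.1, -0.1]
grip_width: 1.0
```

Emit:
send_rows:
  commands:
    - [-1, [0, 0, 0.025], [0, 0, 0]]
    - [-1, [0, 0, 0.036], [0, 0, 0]]
    - [-1, [0, 0, 0.038], [0, 0, 0]]
    - [1, [0, 0, 0.038], [0, 0, 0]]
    - [1, [0, 0, 0.038], [0, 0, 0]]

```text
t: 10.57
eef_pos: [0.4439, -0.1454, 0.034]
tcp_rot: [0.059, 0.998, 0.001, 0.001]
force: [0.6, -0.4, 0.2]
grip_width: 0.893
```

Emit:
send_rows:
  commands:
    - [1, [0, 0, 0], [0, 0, 0]]
    - [1, [0, 0, 0], [0, 0, 0]]
    - [1, [0, 0, 0], [0, 0, 0]]
    - [1, [0, 0, 0], [0, 0, 0]]
    - [1, [0, 0, 0], [0, 0, 0]]

```text
t: 10.98
eef_pos: [0.4433, -0.1455, 0.0331]
tcp_rot: [0.06, 0.998, 0.001, 0.001]
force: [0.3, -0.5, 0.5]
grip_width: 0.537
```

Emit:
send_rows:
  commands:
    - [1, [0, 0, 0], [0, 0, 0]]
    - [1, [0, 0, -0.02], [0, 0, 0]]
    - [1, [0, 0, -0.06], [0, 0, 0]]
    - [1, [0, 0, -0.1], [0, 0, 0]]
    - [1, [0, 0, -0.14], [0, 0, 0]]

```text
t: 11.4
eef_pos: [0.4418, -0.1465, 0.1738]
tcp_rot: [0.06, 0.998, 0.001, -0.0]
force: [1.5, 0.6, -2.0]
grip_width: 0.488
```

Emit:
send_rows:
  commands:
    - [1, [0, 0, -0.04], [0, 0, 0]]
    - [1, [0, 0, -0.08], [0, 0, 0]]
    - [1, [0, 0, -0.11], [0, 0, 0]]
    - [1, [0, 0, -0.11], [0, 0, 0]]

```text
t: 11.73
eef_pos: [0.4447, -0.1468, 0.2877]
tcp_rot: [0.06, 0.998, 0.002, 0.004]
force: [1.0, 0.7, -0.8]
grip_width: 0.485
```

```bash
python3 - <<'E'
from h import *
s=env.state();print(s['t'],s['eef_pos'],s['force'],s['grip_width'])
p=T(.12); q=R.from_quat(s['tcp_rot']); a=s['eef_pos']+.62*(p-s['eef_pos']); a[2]=s['eef_pos'][2]
c=go(a,q); c=go(p,rt,c)
for n in('top',):
  f=snap(n); cv2.imwrite('pics/m2.png',cv2.resize(f['color'][170:250,145:265],None,fx=5,fy=5)[:,:,::-1])
E
```

```text
11.7333 [ 0.4447 -0.1468  0.2877] [ 0.9628  0.667  -0.8441] 0.48478046482168935
shift [0.0202 0.3261 0.0014] turn [0. 0. 0.] rows>= 7.83424696306059
shift [0.0126 0.1997 0.0303] turn [ 0.4217 -0.0303 -0.1852] rows>= 4.853314792459142
```

Emit:
send_rows:
  commands:
    - [1, [0.002, 0.03, 0], [0, 0, 0]]
    - [1, [0.004, 0.065, 0], [0, 0, 0]]
    - [1, [0.006, 0.1, 0], [0, 0, 0]]
    - [1, [0.008, 0.135, 0], [0, 0, 0]]
    - [1, [0.01, 0.17, 0], [0, 0, 0]]

```text
t: 12.2
eef_pos: [0.4519, 0.0253, 0.2816]
tcp_rot: [0.06, 0.998, 0.001, -0.0]
force: [1.0, -0.6, -2.9]
grip_width: 0.483
```

Emit:
send_rows:
  commands:
    - [1, [0.002, 0.035, 0], [0, 0, 0]]
    - [1, [0.005, 0.07, 0], [0, 0, 0]]
    - [1, [0.007, 0.105, 0], [0, 0, 0]]
    - [1, [0.009, 0.135, 0], [0, 0, 0]]
    - [1, [0.01, 0.156, 0.001], [0, 0, 0]]

```text
t: 12.62
eef_pos: [0.4606, 0.1826, 0.2805]
tcp_rot: [0.059, 0.998, 0.0, -0.0]
force: [0.2, -0.4, -2.8]
grip_width: 0.487
```

Emit:
send_rows:
  commands:
    - [1, [0.002, 0.03, 0.005], [0.08, -0.006, -0.037]]
    - [1, [0.005, 0.07, 0.011], [0.168, -0.012, -0.074]]
    - [1, [0.008, 0.11, 0.017], [0.253, -0.018, -0.111]]
    - [1, [0.01, 0.15, 0.023], [0.337, -0.024, -0.148]]
    - [1, [0.0125, 0.188, 0.029], [0.42, -0.03, -0.185]]

```text
t: 13.03
eef_pos: [0.4709, 0.37, 0.2513]
tcp_rot: [-0.035, 0.977, -0.21, 0.002]
force: [1.3, 0.1, -1.3]
grip_width: 0.486
```

Emit:
send_rows:
  commands:
    - [1, [0, 0.012, 0.001], [0, 0, 0]]
    - [1, [0, 0.012, 0.001], [0, 0, 0]]
    - [1, [0, 0.012, 0.001], [0, 0, 0]]

```text
t: 13.28
eef_pos: [0.4702, 0.3785, 0.245]
tcp_rot: [-0.034, 0.977, -0.21, 0.002]
force: [1.2, -0.6, -1.6]
grip_width: 0.488
```

```bash
python3 - <<'E'
from h import *
s=env.state();print(s['t'],s['force'],s['grip_width'],Rb.T@(s['eef_pos']-ob))
go(T(.039),rt)
E
```

```text
13.2833 [ 1.2128 -0.6139 -1.5751] 0.4875303501897188 [-0.0049 -0.2849  0.1077]
shift [-0.0055 -0.0049  0.0686] turn [-0.0033 -0.0093  0.0053] rows>= 1.6555386188589096
```

View pics/m2.png

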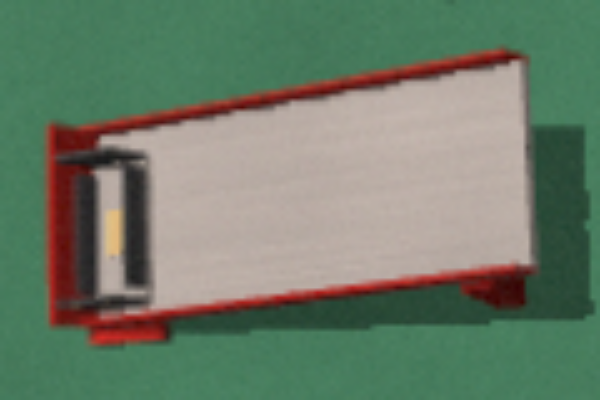

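Saddle A lies flat against the stop, at about (105,230) in the crop with its ears up. I'm placing B now.

Emit:
send_rows:
  commands:
    - [1, [-0.003, -0.002, 0.02], [0, -0.009, 0.005]]
    - [1, [-0.005, -0.005, 0.045], [-0.003, -0.009, 0.005]]
    - [1, [-0.005, -0.005, 0.062], [-0.003, -0.009, 0.005]]
    - [1, [-0.005, -0.005, 0.068], [-0.003, -0.009, 0.005]]
    - [1, [-0.005, -0.005, 0.069], [-0.003, -0.009, 0.005]]

```text
t: 13.7
eef_pos: [0.4776, 0.3442, 0.1865]
tcp_rot: [-0.031, 0.978, -0.207, 0.007]
force: [0.6, 0.6, -1.3]
grip_width: 0.489
```

Emit:
send_rows:
  commands:
    - [1, [0, 0, 0], [0, 0, 0]]
    - [-0.6, [0, 0, 0], [0, 0, 0]]
    - [-0.6, [0, 0, 0], [0, 0, 0]]
    - [-0.6, [0, 0, 0], [0, 0, 0]]
    - [-0.6, [0, 0, 0], [0, 0, 0]]

```text
t: 14.12
eef_pos: [0.4777, 0.3469, 0.1876]
tcp_rot: [-0.032, 0.978, -0.206, 0.008]
force: [-0.4, -0.1, -0.3]
grip_width: 0.733
```

Emit:
send_rows:
  commands:
    - [-0.6, [0, 0, 0], [0, 0, 0]]
    - [-0.6, [0, 0, -0.02], [0, 0, 0]]
    - [-0.6, [0, 0, -0.055], [0, 0, 0]]
    - [-1, [0, 0, -0.09], [0, 0, 0]]
    - [-1, [0, 0, -0.11], [0, 0, 0]]

```text
t: 14.53
eef_pos: [0.4746, 0.3925, 0.291]
tcp_rot: [-0.032, 0.978, -0.205, 0.009]
force: [0.2, 0.9, 0.3]
grip_width: 0.906
```

```bash
python3 - <<'E'
from h import *
s=env.state();print(s['t'],s['force'],s['eef_pos'])
p0=s['eef_pos']; g=np.array([.515,-.415,.25]); r=rot(.105)
a=p0+.22*(g-p0); a[2]=.28
c=go(a,rot(-.1)); b=p0+.6*(g-p0); b[2]=.265; c=go(b,rot(-.1),c); c=go(g,r,c)
E
```

```text
14.5333 [0.1937 0.9446 0.3094] [0.4746 0.3925 0.291 ]
shift [ 0.003  -0.1585  0.0814] turn [-0.4117  0.0387  0.1632] rows>= 4.273605724860145
shift [-0.0459 -0.3038  0.015 ] turn [0. 0. 0.] rows>= 7.3764674117975755
shift [-0.0483 -0.3198  0.015 ] turn [ 0.     0.    -0.205] rows>= 7.763802340471638
```

Emit:
send_rows:
  commands:
    - [-1, [0, -0.03, 0.015], [-0.08, 0.008, 0.032]]
    - [-1, [0.001, -0.063, 0.032], [-0.165, 0.015, 0.065]]
    - [-1, [0.002, -0.095, 0.049], [-0.247, 0.023, 0.098]]
    - [-1, [0.003, -0.127, 0.065], [-0.33, 0.031, 0.13]]
    - [-1, [0.003, -0.158, 0.081], [-0.412, 0.039, 0.163]]

```text
t: 14.95
eef_pos: [0.483, 0.2121, 0.2779]
tcp_rot: [0.051, 0.999, 0.001, -0.0]
force: [1.1, 0.0, -0.1]
grip_width: 1.0
```

Emit:
send_rows:
  commands:
    - [-1, [-0.006, -0.038, 0.002], [0, 0, 0]]
    - [-1, [-0.011, -0.076, 0.004], [0, 0, 0]]
    - [-1, [-0.017, -0.114, 0.006], [0, 0, 0]]
    - [-1, [-0.023, -0.152, 0.008], [0, 0, 0]]
    - [-1, [-0.029, -0.19, 0.01], [0, 0, 0]]

```text
t: 15.37
eef_pos: [0.4925, 0.0198, 0.2681]
tcp_rot: [0.05, 0.999, -0.001, -0.001]
force: [0.8, 0.6, 0.1]
grip_width: 0.998
```

Emit:
send_rows:
  commands:
    - [-1, [-0.006, -0.038, 0.002], [0, 0, 0]]
    - [-1, [-0.011, -0.076, 0.004], [0, 0, 0]]
    - [-1, [-0.017, -0.114, 0.006], [0, 0, 0]]
    - [-1, [-0.023, -0.152, 0.008], [0, 0, 0]]
    - [-1, [-0.029, -0.19, 0.01], [0, 0, 0]]

```text
t: 15.78
eef_pos: [0.5023, -0.1721, 0.2585]
tcp_rot: [0.05, 0.999, -0.001, -0.0]
force: [0.7, -0.1, -0.6]
grip_width: 1.003
```

Emit:
send_rows:
  commands:
    - [-1, [-0.006, -0.038, 0.002], [0, 0, -0.04]]
    - [-1, [-0.011, -0.076, 0.004], [0, 0, -0.08]]
    - [-1, [-0.017, -0.114, 0.006], [0, 0, -0.12]]
    - [-1, [-0.023, -0.152, 0.008], [0, 0, -0.16]]
    - [-1, [-0.036, -0.244, 0.01], [0, 0, -0.205]]

```text
t: 16.2
eef_pos: [0.5119, -0.3666, 0.2493]
tcp_rot: [-0.054, 0.999, -0.001, -0.001]
force: [0.5, 0.7, 1.1]
grip_width: 1.0
```

Emit:
send_rows:
  commands:
    - [-1, [0, 0, 0], [0, 0, 0]]
    - [-1, [0, 0, 0], [0, 0, 0]]
    - [-1, [0, 0, 0], [0, 0, 0]]
    - [-1, [0, 0, 0], [0, 0, 0]]

```text
t: 16.53
eef_pos: [0.5122, -0.3641, 0.2496]
tcp_rot: [-0.053, 0.999, -0.001, -0.001]
force: [-0.1, 0.6, 0.5]
grip_width: 1.002
```

```bash
python3 - <<'E'
from h import *
s=env.state();print(s['t'],s['eef_pos'],s['force'],s['qpos'])
f=snap('wrist','w4.png'); sad(f,[.515,-.42,.003]); sad(f,[.515,-.42,.003],.003); go([.515,-.417,.25],rot(.105))
E
```

```text
16.5333 [ 0.5122 -0.3641  0.2496] [-0.1064  0.6208  0.5042] [-0.0418  0.409   0.7435  1.7252 -0.3003  1.1262  2.468 ]
blob [ 252  131   44   74 2281] centre [ 0.5208 -0.4155] yaw 0.16178461073535785 box [[251.0, 134.0], [290.0, 131.0], [295.0, 203.0], [256.0, 206.0]]
blob [ 252  131   44   74 2281] centre [ 0.5208 -0.4155] yaw 0.16178461073535785 box [[251.0, 134.0], [290.0, 131.0], [295.0, 203.0], [256.0, 206.0]]
shift [ 0.0031 -0.0531 -0.0002] turn [-0.0013 -0.0017  0.0012] rows>= 1.275668723407561
```

View pics/w4.png

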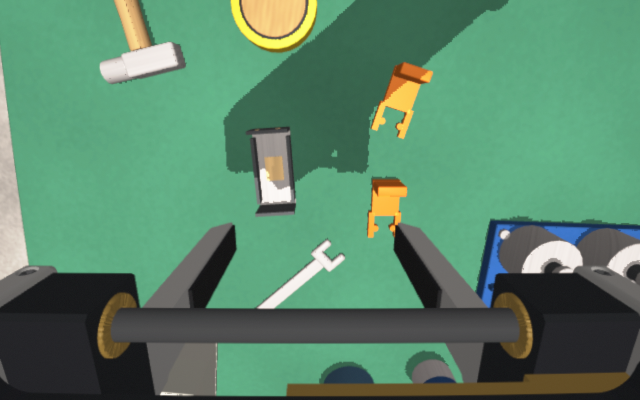

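Saddle C is at (273,169) in the wrist view, left of the tool centre, because the last row was clipped. The wrench at (300,275) is clear of it.

Emit:
send_rows:
  commands:
    - [-1, [-0.001, -0.03, 0.01], [0, 0, -0.01]]
    - [-1, [-0.002, -0.051, 0.03], [0, 0, -0.02]]
    - [-1, [-0.002, -0.053, 0.065], [0, 0, -0.03]]
    - [-1, [-0.002, -0.053, 0.105], [0, 0, -0.03]]
    - [-1, [-0.002, -0.053, 0.14], [0, 0, -0.03]]

```text
t: 17.0
eef_pos: [0.5197, -0.4168, 0.1081]
tcp_rot: [-0.068, 0.998, -0.001, -0.001]
force: [1.2, 0.2, -0.9]
grip_width: 1.001
```

Emit:
send_rows:
  commands:
    - [-1, [0, 0, 0.035], [0, 0, 0]]
    - [-1, [0, 0, 0.06], [0, 0, 0]]
    - [-1, [0, 0, 0.074], [0, 0, 0]]
    - [-1, [0, 0, 0.077], [0, 0, 0]]
    - [1, [0, 0, 0.077], [0, 0, 0]]

```text
t: 17.42
eef_pos: [0.5193, -0.4179, 0.0329]
tcp_rot: [-0.068, 0.998, -0.001, -0.001]
force: [-0.3, 0.9, 0.1]
grip_width: 0.957
```

Emit:
send_rows:
  commands:
    - [1, [0, 0, 0], [0, 0, 0]]
    - [1, [0, 0, 0], [0, 0, 0]]
    - [1, [0, 0, 0], [0, 0, 0]]
    - [1, [0, 0, 0], [0, 0, 0]]
    - [1, [0, 0, 0], [0, 0, 0]]

```text
t: 17.83
eef_pos: [0.5192, -0.4185, 0.0334]
tcp_rot: [-0.067, 0.998, -0.001, -0.001]
force: [0.4, -0.0, -0.2]
grip_width: 0.614
```

```bash
python3 - <<'E'
from h import *
s=env.state();print(s['t'],s['eef_pos'],s['force'],s['grip_width'],s['qpos'])
q=R.from_quat(s['tcp_rot']); p0=s['eef_pos']; 
c=go([p0[0],p0[1],.28],q)
p=T(.12); c=go([.488,p[1]-.20,.283],rot(-.1),c); c=go(p,rt,c)
f=snap('top'); cv2.imwrite('pics/m3.png',cv2.resize(f['color'][170:250,145:265],None,fx=5,fy=5)[:,:,::-1])
E
```

```text
17.8333 [ 0.5192 -0.4185  0.0334] [ 0.4181 -0.0137 -0.168 ] 0.6136840069449486 [ 0.2006  0.6982  0.537   1.7846 -0.4771  0.7905  2.6821]
shift [ 0.0003 -0.0006 -0.2465] turn [0. 0. 0.] rows>= 5.912478607137652
shift [-0.0491  0.5966 -0.0045] turn [-0.0025 -0.001   0.2344] rows>= 14.35508996896718
shift [0.0328 0.1977 0.0247] turn [ 0.4179 -0.0349 -0.1641] rows>= 4.842612712722839
```

Emit:
send_rows:
  commands:
    - [1, [0, 0, 0], [0, 0, 0]]
    - [1, [0, 0, 0], [0, 0, 0]]
    - [1, [0, 0, 0], [0, 0, 0]]
    - [1, [0, 0, -0.015], [0, 0, 0]]
    - [1, [0, 0, -0.05], [0, 0, 0]]

```text
t: 18.3
eef_pos: [0.517, -0.4168, 0.08]
tcp_rot: [-0.067, 0.998, 0.001, -0.004]
force: [0.2, 1.0, -1.7]
grip_width: 0.487
```

Emit:
send_rows:
  commands:
    - [1, [0, 0, -0.04], [0, 0, 0]]
    - [1, [0, 0, -0.08], [0, 0, 0]]
    - [1, [0, 0, -0.12], [0, 0, 0]]
    - [1, [0, 0, -0.16], [0, 0, 0]]
    - [1, [0, 0, -0.197], [0, 0, 0]]

```text
t: 18.72
eef_pos: [0.5186, -0.4182, 0.2831]
tcp_rot: [-0.067, 0.998, -0.001, -0.001]
force: [0.7, 0.3, -2.3]
grip_width: 0.485
```

Emit:
send_rows:
  commands:
    - [1, [-0.003, 0.035, 0], [0, 0, 0]]
    - [1, [-0.006, 0.075, -0.001], [0, 0, 0]]
    - [1, [-0.01, 0.115, -0.001], [0, 0, 0]]
    - [1, [-0.013, 0.155, -0.001], [0, 0, 0]]
    - [1, [-0.016, 0.195, -0.0015], [0, 0, 0]]

```text
t: 19.13
eef_pos: [0.5082, -0.2211, 0.2813]
tcp_rot: [-0.067, 0.998, -0.001, -0.001]
force: [1.4, 0.3, -1.6]
grip_width: 0.488
```

Emit:
send_rows:
  commands:
    - [1, [-0.003, 0.04, 0], [0, 0, 0]]
    - [1, [-0.006, 0.08, -0.001], [0, 0, 0]]
    - [1, [-0.01, 0.12, -0.001], [0, 0, 0]]
    - [1, [-0.013, 0.16, -0.001], [0, 0, 0]]
    - [1, [-0.016, 0.2, -0.0015], [0, 0, 0]]

```text
t: 19.55
eef_pos: [0.4974, -0.0209, 0.2828]
tcp_rot: [-0.067, 0.998, -0.001, -0.001]
force: [1.1, 0.0, -3.4]
grip_width: 0.485
```

Emit:
send_rows:
  commands:
    - [1, [-0.003, 0.04, 0], [0, 0, 0.047]]
    - [1, [-0.006, 0.08, -0.001], [0, 0, 0.094]]
    - [1, [-0.01, 0.12, -0.001], [0, 0, 0.141]]
    - [1, [-0.013, 0.16, -0.001], [0, 0, 0.188]]
    - [1, [-0.016, 0.2, -0.0015], [0, 0, 0.234]]

```text
t: 19.97
eef_pos: [0.4867, 0.1795, 0.2839]
tcp_rot: [0.051, 0.999, -0.001, -0.001]
force: [1.0, 0.4, -1.8]
grip_width: 0.485
```

Emit:
send_rows:
  commands:
    - [1, [0.006, 0.035, 0.004], [0.083, -0.007, -0.033]]
    - [1, [0.013, 0.075, 0.009], [0.167, -0.014, -0.066]]
    - [1, [0.02, 0.115, 0.014], [0.25, -0.021, -0.098]]
    - [1, [0.026, 0.155, 0.019], [0.334, -0.028, -0.131]]
    - [1, [0.033, 0.195, 0.024], [0.418, -0.035, -0.164]]

```text
t: 20.38
eef_pos: [0.4738, 0.3772, 0.2599]
tcp_rot: [-0.033, 0.977, -0.21, 0.007]
force: [1.5, 0.9, -0.8]
grip_width: 0.489
```

Emit:
send_rows:
  commands:
    - [1, [0, 0, 0], [0, 0, 0]]
    - [1, [0, 0, 0], [0, 0, 0]]
    - [1, [0, 0, 0], [0, 0, 0]]
    - [1, [0, 0, 0], [0, 0, 0]]

```text
t: 20.72
eef_pos: [0.4746, 0.374, 0.2598]
tcp_rot: [-0.031, 0.977, -0.209, 0.007]
force: [-1.1, -0.4, -2.9]
grip_width: 0.483
```

```bash
python3 - <<'E'
from h import *
s=env.state();print(s['t'],s['eef_pos'],s['force'],s['grip_width'],s['qpos'])
print(Rb.T@(s['eef_pos']-ob)); go(T(.039),rt)
E
```

```text
20.7167 [0.4746 0.374  0.2598] [-1.0546 -0.4137 -2.9346] 0.4826512833091021 [-1.1331  0.4662  0.2918  1.5731  0.1642  1.4249  0.7351]
[-0.0008 -0.2954  0.1192]
shift [-0.0009  0.0055  0.0802] turn [-0.0015 -0.0013 -0.0018] rows>= 1.9287800856253365
```

View pics/m3.png

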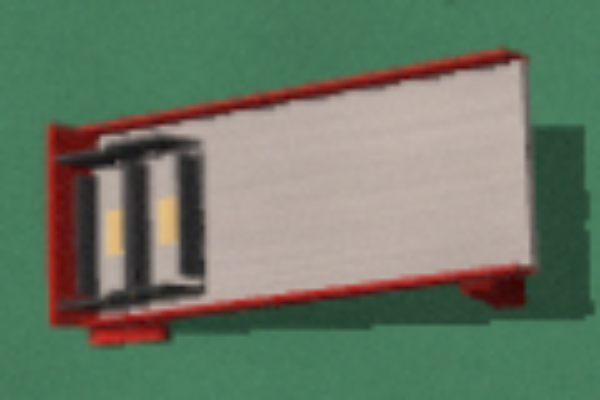

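A and B rest one against the other at the stop, at (105,230) and (168,220) in the crop. I'm releasing C now.

Emit:
send_rows:
  commands:
    - [1, [-0.001, 0.003, 0.025], [0, 0, 0]]
    - [1, [-0.001, 0.005, 0.055], [0, 0, 0]]
    - [1, [-0.001, 0.005, 0.072], [0, 0, 0]]
    - [1, [-0.001, 0.005, 0.079], [0, 0, 0]]
    - [1, [-0.001, 0.005, 0.08], [0, 0, 0]]

```text
t: 21.13
eef_pos: [0.477, 0.3456, 0.1842]
tcp_rot: [-0.031, 0.977, -0.209, 0.006]
force: [0.9, -0.6, -2.2]
grip_width: 0.485
```

Emit:
send_rows:
  commands:
    - [1, [0, 0, 0], [0, 0, 0]]
    - [-0.6, [0, 0, 0], [0, 0, 0]]
    - [-0.6, [0, 0, 0], [0, 0, 0]]
    - [-0.6, [0, 0, 0], [0, 0, 0]]
    - [-0.6, [0, 0, 0], [0, 0, 0]]

```text
t: 21.55
eef_pos: [0.4767, 0.3479, 0.1842]
tcp_rot: [-0.033, 0.977, -0.208, 0.006]
force: [-0.7, 0.7, 0.2]
grip_width: 0.73
```

Emit:
send_rows:
  commands:
    - [-0.6, [0, 0, 0], [0, 0, 0]]
    - [-0.6, [0, 0, -0.02], [0, 0, 0]]
    - [-0.6, [0, 0, -0.055], [0, 0, 0]]
    - [-1, [0, 0, -0.09], [0, 0, 0]]
    - [-1, [0, 0, -0.11], [0, 0, 0]]

```text
t: 21.97
eef_pos: [0.4738, 0.3941, 0.2872]
tcp_rot: [-0.033, 0.978, -0.208, 0.007]
force: [0.5, 1.0, -0.2]
grip_width: 0.905
```

```bash
python3 - <<'E'
from h import *
s=env.state();print(s['t'],s['force'],s['eef_pos'],s['grip_width'])
c=go([.455,.20,.28],rot(-.6)); go([.42,.155,.25],rot(-1.14),c)
# from w1 picture (frame params: rebuild)
f=snap('wrist'); H=np.array(f['hand_eye']); Rt=R.from_quat([.081,.9967,.0001,-.0001]).as_matrix()
f['R']=Rt@H[:3,:3]; f['o']=Rt@H[:3,3]+np.array([.4395,.0151,.2304])
print(onz(f,[[430,100]],.04),onz(f,[[438,162],[464,146],[437,125]],.008))
E
```

```text
21.9667 [ 0.4874  0.9521 -0.2175] [0.4738 0.3941 0.2872] 0.9053447985750752
shift [ 0.0319 -0.1729  0.0848] turn [-0.403   0.1395  0.6577] rows>= 6.272537033316839
shift [ 0.0035 -0.0569  0.03  ] turn [0.   0.   0.54] rows>= 4.321190075009
[[0.3796 0.1449 0.04  ]] [[0.4528 0.16   0.008 ]
 [0.4388 0.1912 0.008 ]
 [0.4098 0.1617 0.008 ]]
```

Emit:
send_rows:
  commands:
    - [-1, [0.006, -0.03, 0.016], [-0.08, 0.028, 0.12]]
    - [-1, [0.012, -0.065, 0.03], [-0.16, 0.056, 0.23]]
    - [-1, [0.018, -0.1, 0.046], [-0.23, 0.08, 0.33]]
    - [-1, [0.023, -0.13, 0.06], [-0.29, 0.1, 0.44]]
    - [-1, [0.028, -0.15, 0.074], [-0.35, 0.12, 0.55]]

```text
t: 22.43
eef_pos: [0.4572, 0.2204, 0.2784]
tcp_rot: [0.232, 0.972, -0.038, -0.001]
force: [0.8, -0.3, -0.1]
grip_width: 1.001
```

```bash
python3 - <<'E'
from h import *
c=go([.40,.153,.2],rot(-1.14))
E
```

```text
shift [ 0.0219 -0.08    0.0841] turn [-0.0655  0.0398  0.6713] rows>= 5.407039724100319
```

Emit:
send_rows:
  commands:
    - [-1, [0.005, -0.015, 0.015], [-0.013, 0.008, 0.11]]
    - [-1, [0.009, -0.032, 0.034], [-0.026, 0.016, 0.22]]
    - [-1, [0.014, -0.048, 0.05], [-0.039, 0.024, 0.34]]
    - [-1, [0.018, -0.064, 0.067], [-0.052, 0.032, 0.45]]
    - [-1, [0.022, -0.08, 0.084], [-0.065, 0.04, 0.57]]

```text
t: 22.85
eef_pos: [0.3993, 0.1547, 0.1993]
tcp_rot: [0.495, 0.869, -0.002, -0.002]
force: [1.1, -0.4, -0.6]
grip_width: 0.999
```

Emit:
send_rows:
  commands:
    - [-1, [0, 0, 0], [0, 0, 0.1]]
    - [-1, [0, 0, 0], [0, 0, 0.1]]
    - [-1, [0, 0, 0], [0, 0, 0.1]]

```text
t: 23.1
eef_pos: [0.4003, 0.1558, 0.2002]
tcp_rot: [0.534, 0.845, -0.003, -0.002]
force: [0.4, -0.6, 0.0]
grip_width: 1.002
```

```bash
python3 - <<'E'
from h import *
s=env.state();print(s['t'],s['eef_pos'],s['qpos'])
go([.40,.153,.2],rot(-1.14))
f=snap('wrist','w5.png'); t=snap('top'); cv2.imwrite('pics/m4.png',np.hstack([cv2.resize(f['color'],(480,300)),cv2.resize(t['color'][165:255,145:245],(320,288))[:300] if 0 else cv2.resize(t['color'][165:245,150:235],(319,300))])[:,:,::-1])
E
```

```text
23.1 [0.4003 0.1558 0.2002] [-0.9745  0.0443  0.4735  2.1799 -0.0259  0.9285 -0.0422]
shift [-0.0024 -0.0015  0.0003] turn [-0.0061 -0.0002  0.0127] rows>= 0.1130077241817257
```

View pics/m4.png

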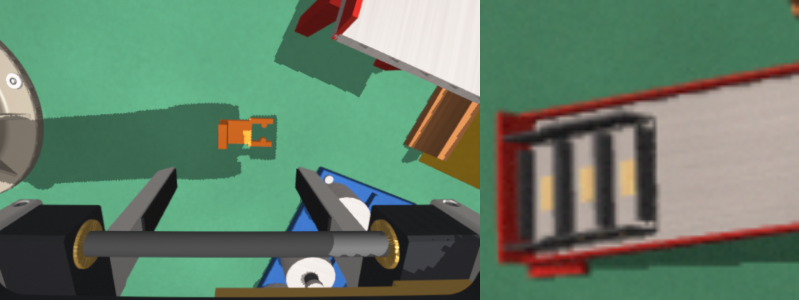

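All three saddles are down in a row at the stop. The wrist half shows clip A, at about (327,176) in full-image pixels, lined up with the jaw direction.

```bash
cat >> h.py <<'E'
def clip(f,near,al):
    """orange blob near a world point; al=rough yaw of its x"""
    hsv=cv2.cvtColor(f['color'],cv2.COLOR_RGB2HSV); H,S,V=[hsv[...,i].astype(int) for i in range(3)]
    m=((H>4)&(H<22)&(S>150)&(V>90)).astype(np.uint8); u=proj(f,[near])[0]
    n,l,st,ce=cv2.connectedComponentsWithStats(m)
    i=min((i for i in range(1,n) if st[i,4]>150),key=lambda i:np.hypot(*(ce[i]-u)))
    uv=np.argwhere(l==i)[:,::-1].astype(float)
    for it in range(3):
        a=np.array([np.cos(al),np.sin(al)]); b=np.array([-a[1],a[0]])
        P=onz(f,uv,.008)[:,:2]; x=P@a; y=P@b; xm=np.percentile(x,99.5)
        J=x>xm-.02; L=y>(y[J].min()+y[J].max())/2
        d=np.percentile(x[J&L],98)-np.percentile(x[J&~L],98); w=y[J].max()-y[J].min()
        dal=np.arctan2(-d,w*.75); al=al+.7*dal  # both tips equally far
    yc=(np.percentile(y[J],1)+np.percentile(y[J],99))/2
    o=a*(xm-.02)+b*yc
    Q=onz(f,uv,.04)[:,:2]; q=np.percentile(Q@a,.5); B=(Q@a)<q+.01; yt=(np.percentile((Q@b)[B],1)+np.percentile((Q@b)[B],99))/2
    tab=a*(q+.006)+b*yt
    e=tab-o; print('blob',st[i],'tip yaw',al,'w',w,'origin',o,'tab',tab,'dist',np.linalg.norm(e),'yaw by tab',np.arctan2(-e[1],-e[0]))
E
python3 - <<'E'
from h import *
f=snap('wrist'); clip(f,[.41,.16,.01],.433)
E
```

```text
blob [ 291  157   73   42 1972] tip yaw 0.4450418289629449 w 0.04128709875395621 origin [0.428  0.1688] tab [0.3824 0.1521] dist 0.04855530115350449 yaw by tab 0.3517613796176934
```

```bash
python3 - <<'E'
from h import *
c=go([.3825,.1485,.09],rot(-1.141)); go([.3825,.1485,.038],rot(-1.141),c)
E
```

```text
shift [ 0.0009 -0.0189  0.1104] turn [-0.006   0.0002  0.0139] rows>= 2.685249312993483
shift [0.    0.    0.052] turn [0. 0. 0.] rows>= 1.2470023980815348
```

Emit:
send_rows:
  commands:
    - [-0.2, [0.001, -0.006, 0.03], [-0.002, 0, 0.005]]
    - [-0.2, [0.001, -0.012, 0.06], [-0.004, 0, 0.01]]
    - [-0.2, [0.001, -0.019, 0.09], [-0.006, 0, 0.014]]
    - [-0.2, [0.001, -0.019, 0.11], [-0.006, 0, 0.014]]
    - [-0.2, [0.001, -0.019, 0.11], [-0.006, 0, 0.014]]

```text
t: 23.67
eef_pos: [0.3802, 0.1472, 0.0873]
tcp_rot: [0.54, 0.841, -0.003, -0.001]
force: [-1.1, 0.3, -1.2]
grip_width: 0.68
```

Emit:
send_rows:
  commands:
    - [-0.2, [0, 0, 0.02], [0, 0, 0]]
    - [-0.2, [0, 0, 0.04], [0, 0, 0]]
    - [-0.2, [0, 0, 0.05], [0, 0, 0]]
    - [-0.2, [0, 0, 0.052], [0, 0, 0]]
    - [1, [0, 0, 0.052], [0, 0, 0]]

```text
t: 24.08
eef_pos: [0.3823, 0.1483, 0.0385]
tcp_rot: [0.541, 0.841, -0.0, -0.0]
force: [-0.6, -0.2, -0.1]
grip_width: 0.56
```

Emit:
send_rows:
  commands:
    - [1, [0, 0, 0], [0, 0, 0]]
    - [1, [0, 0, 0], [0, 0, 0]]
    - [1, [0, 0, 0], [0, 0, 0]]
    - [1, [0, 0, 0], [0, 0, 0]]
    - [1, [0, 0, 0], [0, 0, 0]]

```text
t: 24.5
eef_pos: [0.3819, 0.1482, 0.0384]
tcp_rot: [0.541, 0.841, 0.0, -0.0]
force: [-0.1, -0.3, 0.5]
grip_width: 0.212
```

Emit:
send_rows:
  commands:
    - [1, [0, 0, 0], [0, 0, 0]]
    - [1, [0, 0, 0], [0, 0, 0]]
    - [1, [0, 0, 0], [0, 0, 0]]
    - [1, [0, 0, -0.01], [0, 0, 0]]
    - [1, [0, 0, -0.02], [0, 0, 0]]

```text
t: 24.92
eef_pos: [0.3813, 0.1476, 0.0579]
tcp_rot: [0.542, 0.841, -0.001, -0.0]
force: [0.4, 0.4, -1.0]
grip_width: 0.125
```

```bash
python3 - <<'E'
from h import *
s=env.state();print(s['t'],s['eef_pos'],s['grip_width'],s['force'],R.from_quat(s['tcp_rot']).as_matrix())
# clip axes in tool: x = tool y ; target hover: groove3 (left) 
G=np.array([.5752,.1150,.068]); al=.066; a=np.array([np.cos(al),np.sin(al),0])
z=.068+.003+s['eef_pos'][2]-0.02  # placeholder
g=G-a*(.05+.055); g[2]=.17; c=go([s['eef_pos'][0],s['eef_pos'][1],.17],rot(-1.141)); go(g,rot(al-np.pi/2),c); print(g)
E
```

```text
24.9167 [0.3813 0.1476 0.0579] 0.1249889719590007 [ 0.4311  0.3997 -0.9886] [[-0.4132  0.9106 -0.0018]
 [ 0.9106  0.4132 -0.0014]
 [-0.0005 -0.0022 -1.    ]]
shift [-0.0001 -0.0003 -0.1121] turn [-0.0022  0.0005 -0.0038] rows>= 2.6872999831344044
shift [-0.0731  0.0646  0.    ] turn [0.     0.     0.3638] rows>= 2.911172364205257
[0.4704 0.1081 0.17  ]
```

Emit:
send_rows:
  commands:
    - [1, [0, 0, -0.03], [0, 0, 0]]
    - [1, [0, 0, -0.07], [0, 0, 0]]
    - [1, [0, 0, -0.1], [0, 0, 0]]
    - [1, [0, 0, -0.112], [0, 0, 0]]

```text
t: 25.25
eef_pos: [0.3829, 0.1484, 0.1735]
tcp_rot: [0.542, 0.841, 0.002, 0.0]
force: [1.8, 0.3, -0.8]
grip_width: 0.128
```

Emit:
send_rows:
  commands:
    - [1, [-0.012, 0.01, 0], [0, 0, 0.07]]
    - [1, [-0.03, 0.026, 0], [0, 0, 0.145]]
    - [1, [-0.048, 0.042, 0], [0, 0, 0.22]]
    - [1, [-0.063, 0.056, 0], [0, 0, 0.29]]
    - [1, [-0.073, 0.065, 0], [0, 0, 0.36]]

```text
t: 25.67
eef_pos: [0.473, 0.107, 0.1693]
tcp_rot: [0.686, 0.728, -0.001, 0.0]
force: [-0.7, 0.2, -1.1]
grip_width: 0.126
```

Emit:
send_rows:
  commands:
    - [1, [0, 0, 0], [0, 0, 0]]
    - [1, [0, 0, 0], [0, 0, 0]]
    - [1, [0, 0, 0], [0, 0, 0]]

```text
t: 25.92
eef_pos: [0.4705, 0.1082, 0.1693]
tcp_rot: [0.683, 0.73, -0.001, -0.0]
force: [-0.6, 0.2, -1.2]
grip_width: 0.126
```

```bash
python3 - <<'E'
from h import *
s=env.state();print(s['t'],s['eef_pos'],R.from_quat(s['tcp_rot']).as_matrix())
f=snap('wrist'); G=np.array([[.5752,.1150,.09],[.582,.0152,.09]]); print(proj(f,G))
Q=R.from_quat(s['tcp_rot']).as_matrix(); un=s['eef_pos']+Q[:,2]*.0384
o=un+Q[:,1]*.05; print('pred origin',o,'px',proj(f,[o,o+Q[:,1]*.02+[0,0,.008]]))
cv2.imwrite('pics/w6.png',cv2.resize(f['color'][120:400,200:600],(800,560))[:,:,::-1])
E
```

```text
25.9167 [0.4705 0.1082 0.1693] [[-0.0667  0.9978 -0.0019]
 [ 0.9978  0.0667 -0.0011]
 [-0.001  -0.0019 -1.    ]]
[[452.9377 209.3346]
 [439.2873 322.2877]]
pred origin [0.5203 0.1115 0.1308] px [[392.8755 229.3278]
 [428.4421 234.1819]]
```

View pics/w6.png

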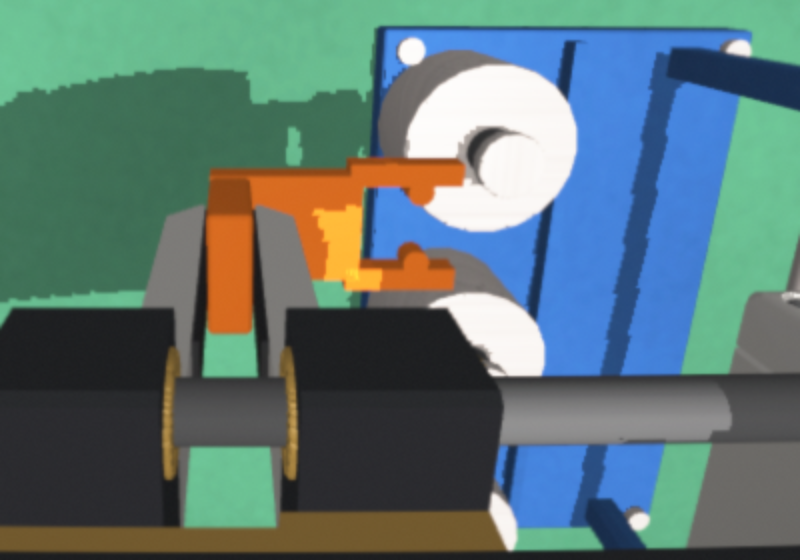

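The shaft head's top is at full-image pixel (456.5,203.5). The clip's jaw tips centre on about (428.5,232.5), close to the predicted (428,234), so the clip sits true in the grip.

```bash
python3 - <<'E'
from h import *
s=env.state(); f=snap('wrist'); Q=R.from_quat(s['tcp_rot']).as_matrix(); un=s['eef_pos']+Q[:,2]*.0384
X,Y=Q[:,1],-Q[:,0]*-1  # Y: tool x is +y world here
o=un+X*.05
print('pred tips (+y,-y)',proj(f,[o+X*.02+Q[:,0]*.0205+[0,0,.008],o+X*.02-Q[:,0]*.0205+[0,0,.008]]))
z=o[2]+.008
print('meas tips',onz(f,[[431,200],[426.5,265]],z), 'pred',o+X*.02)
print('head',onz(f,[[456.5,203.5]],.09), 'disc centre',onz(f,[[200+491/2,120+148/2]],.068))
E
```

```text
pred tips (+y,-y) [[431.6534 202.1407]
 [425.3656 264.4767]]
meas tips [[0.5382 0.1349 0.139 ]
 [0.5424 0.0924 0.139 ]] pred [0.5402 0.1131 0.131 ]
head [[0.5771 0.12   0.09  ]] disc centre [[0.577  0.1213 0.068 ]]
```

```bash
python3 - <<'E'
from h import *
al=.066; a=np.array([np.cos(al),np.sin(al),0]); g=np.array([.577,.119,0])-a*.095; g[2]=.111; go(g,rot(al-np.pi/2)); print(g)
E
```

```text
shift [0.0033 0.012  0.0586] turn [-0.0014  0.0003  0.0014] rows>= 1.4379887040831136
[0.4822 0.1127 0.111 ]
```

Emit:
send_rows:
  commands:
    - [1, [0.002, 0.004, 0.02], [0, 0, 0]]
    - [1, [0.003, 0.008, 0.04], [-0.001, 0, 0]]
    - [1, [0.003, 0.012, 0.052], [-0.0014, 0, 0.001]]
    - [1, [0.003, 0.012, 0.058], [-0.0014, 0, 0.001]]
    - [1, [0.003, 0.012, 0.058], [-0.0014, 0, 0.001]]

```text
t: 26.43
eef_pos: [0.482, 0.1121, 0.111]
tcp_rot: [0.683, 0.73, -0.001, 0.0]
force: [-0.9, -0.3, -0.3]
grip_width: 0.123
```

```bash
python3 - <<'E'
from h import *
s=env.state(); print(s['t'],s['eef_pos'],s['force']); f=snap('wrist'); Q=R.from_quat(s['tcp_rot']).as_matrix(); un=s['eef_pos']+Q[:,2]*.0384
X=Q[:,1]; o=un+X*.05; print('o',o,Q[:,1])
print('pred tips (+y,-y)',proj(f,[o+X*.02+Q[:,0]*.0205+[0,0,.008],o+X*.02-Q[:,0]*.0205+[0,0,.008]]))
g=np.array([[.577,.119,.09],[.577,.119,.068]]); print(proj(f,g))
u=proj(f,[o+X*.02])[0].astype(int); x0,y0=int(u[0])-100,int(u[1])-90
print('crop origin',x0,y0)
cv2.imwrite('pics/w7.png',cv2.resize(f['color'][y0:y0+150,x0:x0+200],(800,600),interpolation=cv2.INTER_CUBIC)[:,:,::-1])
E
```

```text
26.4333 [0.482  0.1121 0.111 ] [-0.9086 -0.2592 -0.2796]
o [0.5318 0.1154 0.0726] [ 0.9978  0.0659 -0.001 ]
pred tips (+y,-y) [[431.6621 202.1472]
 [425.3738 264.4823]]
[[476.9328 239.3851]
 [460.8305 225.7193]]
crop origin 324 139
```

View pics/w7.png

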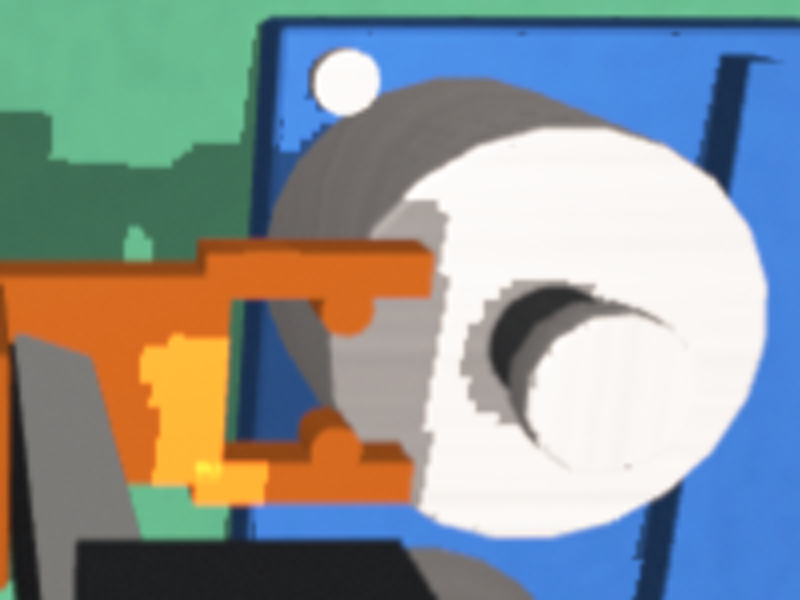

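The crop shows the shaft head's top at full-image pixel (476,237) and the disc at (461,222). That is 2-2.5 mm further to +y than assumed, while the clip sits where predicted. I'll shift by 2.4 mm, go down 1.5 mm and push 45 mm.

Emit:
send_rows:
  commands:
    - [1, [0.0012, 0.002, 0.0008], [0, 0, 0]]
    - [1, [0.0024, 0.006, 0.0015], [0, 0, 0]]
    - [1, [0.0024, 0.012, 0.0015], [0, 0, 0]]
    - [1, [0.0024, 0.018, 0.0015], [0, 0, 0]]
    - [1, [0.0024, 0.022, 0.0015], [0, 0, 0]]

```text
t: 26.9
eef_pos: [0.5059, 0.1163, 0.1109]
tcp_rot: [0.684, 0.73, 0.001, 0.001]
force: [0.1, 0.3, -0.7]
grip_width: 0.126
```

Emit:
send_rows:
  commands:
    - [1, [0, 0.002, 0], [0, 0, 0]]
    - [1, [0, 0.004, 0], [0, 0, 0]]
    - [1, [0, 0.006, 0], [0, 0, 0]]
    - [1, [0, 0.008, 0], [0, 0, 0]]

```text
t: 27.23
eef_pos: [0.512, 0.1162, 0.1102]
tcp_rot: [0.684, 0.73, -0.001, -0.0]
force: [-6.9, -2.3, -0.9]
grip_width: 0.126
```

Emit:
send_rows:
  commands:
    - [1, [0, 0.002, 0], [0, 0, 0]]
    - [1, [0, 0.004, 0], [0, 0, 0]]
    - [1, [0, 0.006, 0], [0, 0, 0]]

```text
t: 27.48
eef_pos: [0.5174, 0.1167, 0.11]
tcp_rot: [0.684, 0.73, -0.001, -0.0]
force: [-4.0, -0.7, -1.8]
grip_width: 0.123
```

Emit:
send_rows:
  commands:
    - [1, [0, 0.002, 0], [0, 0, 0]]
    - [1, [0, 0.004, 0], [0, 0, 0]]
    - [1, [0, 0.006, 0], [0, 0, 0]]

```text
t: 27.73
eef_pos: [0.5252, 0.1174, 0.1107]
tcp_rot: [0.684, 0.73, 0.001, 0.001]
force: [1.2, -1.7, -0.8]
grip_width: 0.13
```

Emit:
send_rows:
  commands:
    - [1, [0, 0.0015, 0], [0, 0, 0]]
    - [1, [0, 0.003, 0], [0, 0, 0]]
    - [1, [0, 0.003, 0], [0, 0, 0]]

```text
t: 27.98
eef_pos: [0.5269, 0.1173, 0.1103]
tcp_rot: [0.684, 0.73, -0.001, -0.0]
force: [-5.6, -2.0, 1.3]
grip_width: 0.125
```

Emit:
send_rows:
  commands:
    - [1, [0, 0.001, 0], [0, 0, 0]]
    - [1, [0, 0.002, 0], [0, 0, 0]]
    - [1, [0, 0.002, 0], [0, 0, 0]]

```text
t: 28.23
eef_pos: [0.5272, 0.1173, 0.1098]
tcp_rot: [0.684, 0.73, -0.002, -0.001]
force: [-14.6, -3.4, 5.0]
grip_width: 0.126
```

Emit:
send_rows:
  commands:
    - [1, [0, 0.001, 0], [0, 0, 0]]
    - [1, [0, 0.001, 0], [0, 0, 0]]
    - [1, [0, 0.001, 0], [0, 0, 0]]

```text
t: 28.48
eef_pos: [0.5273, 0.1173, 0.1096]
tcp_rot: [0.684, 0.73, -0.002, -0.002]
force: [-18.6, -2.8, 8.0]
grip_width: 0.128
```

Emit:
send_rows:
  commands:
    - [1, [0, -0.002, 0], [0, 0, 0]]
    - [1, [0, -0.003, 0], [0, 0, 0]]
    - [0.3, [0, -0.003, 0], [0, 0, 0]]
    - [0.3, [0, -0.003, 0], [0, 0, 0]]
    - [0.3, [0, -0.003, 0], [0, 0, 0]]

```text
t: 28.9
eef_pos: [0.5283, 0.1179, 0.1108]
tcp_rot: [0.684, 0.73, 0.001, 0.001]
force: [0.1, -0.5, -0.7]
grip_width: 0.301
```

Emit:
send_rows:
  commands:
    - [0.3, [0, 0, 0], [0, 0, 0]]
    - [0.3, [0, 0, 0], [0, 0, 0]]
    - [0.3, [0, 0, -0.03], [0, 0, 0]]
    - [0.3, [0, 0, -0.07], [0, 0, 0]]
    - [0.3, [0, 0, -0.11], [0, 0, 0]]

```text
t: 29.32
eef_pos: [0.527, 0.117, 0.2214]
tcp_rot: [0.684, 0.73, -0.001, 0.0]
force: [1.0, 0.8, 0.5]
grip_width: 0.351
```

```bash
python3 - <<'E'
from h import *
s=env.state();print(s['t'],s['eef_pos'],s['force'],s['grip_width'])
f=snap('wrist','w8.png'); clip(f,[.56,.119,.076],.066)
t=snap('top')
hsv=cv2.cvtColor(t['color'],cv2.COLOR_RGB2HSV); m=((hsv[...,0]>5)&(hsv[...,0]<18)&(hsv[...,1]>180)&(hsv[...,2]>120)).astype(np.uint8)
n,l,st,ce=cv2.connectedComponentsWithStats(m)
for i in range(1,n):
    if st[i,4]>60: print(st[i],onz(t,ce[i],.008))
go([.44,-.27,.22],rot(-1.5))
E
```

```text
29.3167 [0.527  0.117  0.2214] [1.0438 0.7921 0.456 ] 0.35067121869632256
blob [ 308  166   81   49 2181] tip yaw 0.09635817502409681 w 0.05000300308155149 origin [0.5909 0.1034] tab [0.5266 0.1022] dist 0.0643356692917262 yaw by tab 0.019049218227128153
[411 179  16  21 147] [[ 0.5478 -0.2739  0.008 ]]
[416 216  13  23 158] [[ 0.4161 -0.2779  0.008 ]]
shift [-0.3814 -0.1153  0.0039] turn [ 0.0083 -0.0031 -0.006 ] rows>= 9.55467315322697
```

Emit:
send_rows:
  commands:
    - [0.3, [-0.03, -0.009, 0], [0, 0, 0]]
    - [-0.2, [-0.068, -0.02, 0], [0, 0, 0]]
    - [-0.2, [-0.107, -0.032, 0.001], [0, 0, 0]]
    - [-0.2, [-0.146, -0.044, 0.001], [0, 0, 0]]
    - [-0.2, [-0.185, -0.056, 0.002], [0, 0, 0]]

```text
t: 29.83
eef_pos: [0.4831, -0.0722, 0.2186]
tcp_rot: [0.683, 0.73, 0.001, 0.0]
force: [0.4, -0.3, -0.3]
grip_width: 0.583
```

Emit:
send_rows:
  commands:
    - [-0.2, [-0.039, -0.012, 0], [0, 0, 0]]
    - [-0.2, [-0.078, -0.024, 0], [0, 0, 0]]
    - [-0.2, [-0.117, -0.036, 0.001], [0, 0, 0]]
    - [-0.2, [-0.156, -0.048, 0.001], [0, 0, 0]]
    - [-0.2, [-0.19, -0.058, 0.002], [0.008, -0.003, -0.006]]

```text
t: 30.25
eef_pos: [0.437, -0.2666, 0.2168]
tcp_rot: [0.682, 0.731, -0.003, -0.001]
force: [1.3, 0.2, 0.6]
grip_width: 0.601
```

Emit:
send_rows:
  commands:
    - [-0.2, [0, 0, 0], [0, 0, 0]]
    - [-0.2, [0, 0, 0], [0, 0, 0]]
    - [-0.2, [0, 0, 0], [0, 0, 0]]

```text
t: 30.5
eef_pos: [0.4383, -0.2637, 0.2163]
tcp_rot: [0.682, 0.732, -0.004, -0.001]
force: [0.5, 0.2, 0.5]
grip_width: 0.598
```

```bash
python3 - <<'E'
from h import *
s=env.state();print(s['t'],s['eef_pos'],s['qpos'])
f=snap('wrist','w9.png'); clip(f,[.416,-.278,.008],0.05); clip(f,[.548,-.274,.008],.1)
E
```

```text
30.5 [ 0.4383 -0.2637  0.2163] [-0.3088  0.2265  0.8405  2.0155 -0.1939  0.9869  0.6983]
blob [ 264  159   75   47 1826] tip yaw -0.17254757807426432 w 0.04216176798056914 origin [ 0.4407 -0.2776] tab [ 0.3934 -0.265 ] dist 0.04888218106048736 yaw by tab -0.2604026184614753
blob [ 384  166   69   43 1762] tip yaw 0.08471355090193876 w 0.041541588816194075 origin [ 0.573  -0.2666] tab [ 0.5162 -0.2681] dist 0.056774498278361035 yaw by tab 0.026387531904014435
```

```bash
python3 - <<'E'
from h import *
c=go([.3925,-.2685,.09],rot(-1.756)); go([.3925,-.2685,.038],rot(-1.756),c)
E
```

```text
shift [-0.0016 -0.0454  0.1267] turn [-0.0069  0.0038  0.2575] rows>= 3.227879344905613
shift [0.    0.    0.052] turn [0. 0. 0.] rows>= 1.2470023980815348
```

Emit:
send_rows:
  commands:
    - [-0.2, [0, -0.01, 0.025], [-0.002, 0.001, 0.06]]
    - [-0.2, [-0.001, -0.022, 0.06], [-0.004, 0.002, 0.12]]
    - [-0.2, [-0.001, -0.034, 0.09], [-0.006, 0.003, 0.19]]
    - [-0.2, [-0.0016, -0.0454, 0.118], [-0.007, 0.004, 0.257]]
    - [-0.2, [-0.0016, -0.0454, 0.126], [-0.007, 0.004, 0.257]]

```text
t: 30.97
eef_pos: [0.3894, -0.2673, 0.0878]
tcp_rot: [0.771, 0.637, -0.001, -0.002]
force: [-0.6, 0.1, -0.4]
grip_width: 0.603
```

Emit:
send_rows:
  commands:
    - [-0.2, [0, 0, 0.02], [0, 0, 0]]
    - [-0.2, [0, 0, 0.04], [0, 0, 0]]
    - [-0.2, [0, 0, 0.05], [0, 0, 0]]
    - [-0.2, [0, 0, 0.052], [0, 0, 0]]
    - [1, [0, 0, 0.052], [0, 0, 0]]

```text
t: 31.38
eef_pos: [0.3927, -0.2691, 0.0391]
tcp_rot: [0.769, 0.639, -0.0, -0.0]
force: [0.2, -0.3, 0.4]
grip_width: 0.557
```

Emit:
send_rows:
  commands:
    - [1, [0, 0, 0], [0, 0, 0]]
    - [1, [0, 0, 0], [0, 0, 0]]
    - [1, [0, 0, 0], [0, 0, 0]]
    - [1, [0, 0, 0], [0, 0, 0]]
    - [1, [0, 0, 0], [0, 0, 0]]

```text
t: 31.8
eef_pos: [0.3925, -0.2693, 0.0392]
tcp_rot: [0.77, 0.639, 0.0, 0.0]
force: [0.3, 0.1, -0.2]
grip_width: 0.209
```

Emit:
send_rows:
  commands:
    - [1, [0, 0, 0], [0, 0, 0]]
    - [1, [0, 0, 0], [0, 0, 0]]
    - [1, [0, 0, 0], [0, 0, 0]]
    - [1, [0, 0, -0.01], [0, 0, 0]]
    - [1, [0, 0, -0.03], [0, 0, 0]]

```text
t: 32.22
eef_pos: [0.391, -0.269, 0.0683]
tcp_rot: [0.77, 0.638, -0.001, -0.001]
force: [-0.3, 0.4, -0.8]
grip_width: 0.122
```

```bash
python3 - <<'E'
from h import *
s=env.state();print(s['t'],s['eef_pos'],s['grip_width'],s['force'])
al=.066; a=np.array([np.cos(al),np.sin(al),0]); g=np.array([.5836,.0206,0])-a*.095; g[2]=.15
c=go([s['eef_pos'][0],s['eef_pos'][1],.15],rot(-1.756)); c=go(g,rot(al-np.pi/2),c); g[2]=.1095; go(g,rot(al-np.pi/2),c); print(g)
E
```

```text
32.2167 [ 0.391  -0.269   0.0683] 0.12216636537551517 [-0.2946  0.4015 -0.8362]
shift [-0.     -0.0002 -0.0817] turn [-0.003  0.    -0.001] rows>= 1.9588993214610069
shift [0.2965 0.044  0.    ] turn [ 0.      0.     -0.2512] rows>= 7.18895183475709
shift [0.     0.     0.0405] turn [0. 0. 0.] rows>= 0.9712230215827337
[0.4888 0.0143 0.1095]
```

Emit:
send_rows:
  commands:
    - [1, [0, 0, -0.03], [0, 0, 0]]
    - [1, [0, 0, -0.065], [0, 0, 0]]
    - [1, [0.01, 0.001, -0.08], [-0.003, 0, 0]]
    - [1, [0.04, 0.006, -0.081], [-0.003, 0, 0]]
    - [1, [0.08, 0.012, -0.081], [-0.003, 0, 0]]

```text
t: 32.63
eef_pos: [0.4188, -0.1942, 0.1516]
tcp_rot: [0.771, 0.637, 0.002, 0.002]
force: [0.6, -0.5, -1.1]
grip_width: 0.13
```

Emit:
send_rows:
  commands:
    - [1, [0.04, 0.006, 0], [0, 0, -0.05]]
    - [1, [0.08, 0.012, 0], [0, 0, -0.1]]
    - [1, [0.12, 0.018, 0], [0, 0, -0.15]]
    - [1, [0.16, 0.024, 0], [0, 0, -0.2]]
    - [1, [0.195, 0.029, 0], [0, 0, -0.25]]

```text
t: 33.05
eef_pos: [0.4836, -0.004, 0.1506]
tcp_rot: [0.683, 0.731, 0.001, 0.001]
force: [0.3, -0.6, -1.2]
grip_width: 0.128
```

Emit:
send_rows:
  commands:
    - [1, [0.012, 0.005, 0.005], [0, 0, 0]]
    - [1, [0.021, 0.008, 0.02], [0, 0, 0]]
    - [1, [0.021, 0.008, 0.036], [0, 0, 0]]
    - [1, [0.021, 0.008, 0.04], [0, 0, 0]]
    - [1, [0.021, 0.008, 0.04], [0, 0, 0]]

```text
t: 33.47
eef_pos: [0.4892, 0.014, 0.1094]
tcp_rot: [0.684, 0.729, -0.0, 0.001]
force: [-0.4, 0.4, 0.1]
grip_width: 0.129
```

```bash
cat >> h.py <<'E'
def pre(G,hz,fn):
    s=env.state(); print(s['t'],s['eef_pos'],s['force']); f=snap('wrist'); Q=R.from_quat(s['tcp_rot']).as_matrix(); o=s['eef_pos']+Q[:,2]*hz+Q[:,1]*.05; X=Q[:,1]
    d=np.array([*G,.068])-o; print('o',o,'lateral',d@Q[:,0],'along',d@X,'yaw',np.arctan2(X[1],X[0]))
    P=[o+X*.02+Q[:,0]*.0205+[0,0,.008],o+X*.02-Q[:,0]*.0205+[0,0,.008],[*G,.09],[*G,.068]]
    u=proj(f,P); x0,y0=int(u[0,0])-100,int(u[0,1])-60; print('pred in crop: tips,head,disc\n',(u-[x0,y0])*4)
    cv2.imwrite('pics/'+fn,cv2.resize(f['color'][y0:y0+150,x0:x0+200],(800,600),interpolation=cv2.INTER_CUBIC)[:,:,::-1])
E
python3 - <<'E'
from h import *
pre([.5836,.0206],.0392,'w10.png')
al=.066; a=np.array([np.cos(al),np.sin(al),0]); g=np.array([.5836,.0206,0])-a*.095; g[2]=.1105; go(g,rot(al-np.pi/2))
E
```

```text
33.4667 [0.4892 0.014  0.1094] [-0.3694  0.3589  0.1038]
o [0.5391 0.0171 0.0703] lateral 0.000662738163171039 along 0.04461093178986719 yaw 0.06332162895588528
pred in crop: tips,head,disc
 [[400.9101 243.0721]
 [375.9486 491.5614]
 [583.9281 397.4034]
 [518.8152 341.8717]]
shift [ 0.0005 -0.0009 -0.0003] turn [ 0.0022  0.0016 -0.0031] rows>= 0.033103373788914495
```

View pics/w10.png

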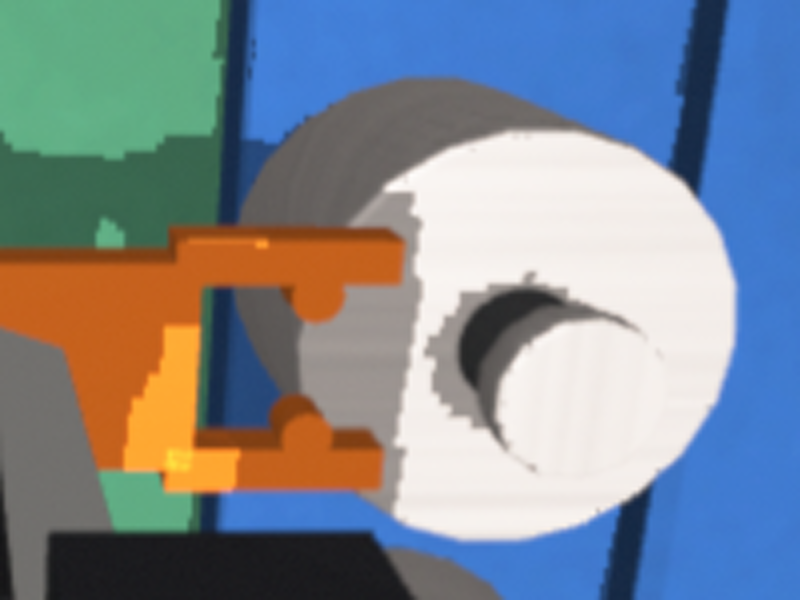

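The jaw tips (rows 238/491) and the head's top at (580,396) match the prediction within a millimetre. I'm pushing clip B onto the middle shaft.

Emit:
send_rows:
  commands:
    - [1, [0.0005, 0.002, -0.0004], [0, 0, 0]]
    - [1, [0.001, 0.006, -0.0008], [0, 0, -0.003]]
    - [1, [0.001, 0.012, -0.0008], [0, 0, -0.003]]
    - [1, [0.001, 0.018, -0.0008], [0, 0, -0.003]]
    - [1, [0.001, 0.022, -0.0008], [0, 0, -0.003]]

```text
t: 33.93
eef_pos: [0.5132, 0.0173, 0.1112]
tcp_rot: [0.683, 0.731, 0.001, 0.002]
force: [0.4, -0.9, -1.4]
grip_width: 0.122
```

Emit:
send_rows:
  commands:
    - [1, [0, 0.002, 0], [0, 0, 0]]
    - [1, [0, 0.004, 0], [0, 0, 0]]
    - [1, [0, 0.006, 0], [0, 0, 0]]
    - [1, [0, 0.008, 0], [0, 0, 0]]

```text
t: 34.27
eef_pos: [0.5187, 0.0169, 0.1103]
tcp_rot: [0.683, 0.73, -0.0, 0.001]
force: [-5.4, -4.8, -0.6]
grip_width: 0.128
```

Emit:
send_rows:
  commands:
    - [1, [0, 0.002, 0], [0, 0, 0]]
    - [1, [0, 0.004, 0], [0, 0, 0]]
    - [1, [0, 0.006, 0], [0, 0, 0]]

```text
t: 34.52
eef_pos: [0.5249, 0.0175, 0.1104]
tcp_rot: [0.683, 0.73, -0.0, 0.001]
force: [-3.1, -3.3, -1.2]
grip_width: 0.125
```

Emit:
send_rows:
  commands:
    - [1, [0, 0.002, 0], [0, 0, 0]]
    - [1, [0, 0.004, 0], [0, 0, 0]]
    - [1, [0, 0.006, 0], [0, 0, 0]]

```text
t: 34.77
eef_pos: [0.5325, 0.0183, 0.111]
tcp_rot: [0.683, 0.73, 0.001, 0.002]
force: [2.0, -2.6, -1.3]
grip_width: 0.128
```

Emit:
send_rows:
  commands:
    - [1, [0, 0.002, 0], [0, 0, 0]]
    - [1, [0, 0.004, 0], [0, 0, 0]]
    - [1, [0, 0.005, 0], [0, 0, 0]]
    - [1, [0, 0.005, 0], [0, 0, 0]]

```text
t: 35.1
eef_pos: [0.5337, 0.0185, 0.11]
tcp_rot: [0.683, 0.73, -0.001, -0.001]
force: [-17.9, -4.6, 8.2]
grip_width: 0.127
```

Clip B is home: it snapped over, then met a hard stop at 18 N. I'm releasing it and going to clip C.

Emit:
send_rows:
  commands:
    - [1, [0, -0.002, 0], [0, 0, 0]]
    - [1, [0, -0.003, 0], [0, 0, 0]]
    - [0.3, [0, -0.003, 0], [0, 0, 0]]
    - [0.3, [0, -0.003, 0], [0, 0, 0]]
    - [0.3, [0, -0.003, 0], [0, 0, 0]]

```text
t: 35.52
eef_pos: [0.5345, 0.0191, 0.1111]
tcp_rot: [0.683, 0.731, 0.001, 0.002]
force: [0.0, 0.4, 0.0]
grip_width: 0.304
```

Emit:
send_rows:
  commands:
    - [0.3, [0, 0, 0], [0, 0, 0]]
    - [0.3, [0, 0, 0], [0, 0, 0]]
    - [0.3, [0, 0, -0.03], [0, 0, 0]]
    - [0.3, [0, 0, -0.07], [0, 0, 0]]
    - [0.3, [0, 0, -0.11], [0, 0, 0]]

```text
t: 35.93
eef_pos: [0.5329, 0.0182, 0.2217]
tcp_rot: [0.683, 0.73, -0.0, 0.001]
force: [0.1, 1.6, 0.8]
grip_width: 0.352
```

Emit:
send_rows:
  commands:
    - [-0.2, [-0.03, 0.002, 0], [0, 0, 0]]
    - [-0.2, [-0.07, 0.005, 0], [0, 0, 0]]
    - [-0.2, [-0.11, 0.008, 0], [0, 0, 0]]
    - [-0.2, [-0.15, 0.011, 0], [0, 0, 0]]
    - [-0.2, [-0.19, 0.014, 0], [0, 0, 0]]

```text
t: 36.35
eef_pos: [0.5605, -0.1713, 0.2214]
tcp_rot: [0.683, 0.731, 0.001, 0.002]
force: [1.3, 0.5, 1.0]
grip_width: 0.595
```

Emit:
send_rows:
  commands:
    - [-0.2, [-0.03, 0.002, 0], [0, 0, 0]]
    - [-0.2, [-0.06, 0.005, 0], [0, 0, 0]]
    - [-0.2, [-0.08, 0.006, 0], [0, 0, 0]]
    - [-0.2, [-0.08, 0.006, 0], [0, 0, 0]]
    - [-0.2, [-0.08, 0.006, 0], [0, 0, 0]]

```text
t: 36.77
eef_pos: [0.5713, -0.2505, 0.221]
tcp_rot: [0.684, 0.73, 0.001, 0.001]
force: [-0.3, 0.9, 0.0]
grip_width: 0.599
```

```bash
python3 - <<'E'
from h import *
s=env.state();print(s['t'],s['eef_pos'],s['grip_width'])
f=snap('wrist','w11.png'); clip(f,[.55,-.27,.008],.085)
E
```

```text
36.7667 [ 0.5713 -0.2505  0.221 ] 0.5994605600545785
blob [ 263  168   70   43 1810] tip yaw 0.08077540390574102 w 0.04216248973215436 origin [ 0.5734 -0.2664] tab [ 0.5246 -0.2684] dist 0.048846039524364275 yaw by tab 0.04156807358133819
```

```bash
python3 - <<'E'
from h import *
c=go([.5240,-.271,.09],rot(-1.476)); go([.5240,-.271,.038],rot(-1.476),c)
E
```

```text
shift [-0.0185 -0.0493  0.1308] turn [ 0.0028  0.0007 -0.0281] rows>= 3.3818352256787154
shift [0.    0.    0.052] turn [0. 0. 0.] rows>= 1.2470023980815348
```

Emit:
send_rows:
  commands:
    - [-0.2, [-0.005, -0.013, 0.025], [0, 0, -0.007]]
    - [-0.2, [-0.01, -0.026, 0.06], [0.001, 0, -0.014]]
    - [-0.2, [-0.015, -0.039, 0.095], [0.002, 0, -0.021]]
    - [-0.2, [-0.0185, -0.049, 0.122], [0.003, 0.001, -0.028]]
    - [-0.2, [-0.0185, -0.049, 0.13], [0.003, 0.001, -0.028]]

```text
t: 37.23
eef_pos: [0.5213, -0.2696, 0.0878]
tcp_rot: [0.672, 0.74, -0.001, -0.002]
force: [-1.0, 0.3, -0.2]
grip_width: 0.601
```

Emit:
send_rows:
  commands:
    - [-0.2, [0, 0, 0.02], [0, 0, 0]]
    - [-0.2, [0, 0, 0.04], [0, 0, 0]]
    - [-0.2, [0, 0, 0.05], [0, 0, 0]]
    - [-0.2, [0, 0, 0.052], [0, 0, 0]]
    - [1, [0, 0, 0.052], [0, 0, 0]]

```text
t: 37.65
eef_pos: [0.525, -0.2706, 0.0395]
tcp_rot: [0.672, 0.74, 0.0, -0.0]
force: [1.7, -0.0, 0.4]
grip_width: 0.561
```

Emit:
send_rows:
  commands:
    - [1, [0, 0, 0], [0, 0, 0]]
    - [1, [0, 0, 0], [0, 0, 0]]
    - [1, [0, 0, 0], [0, 0, 0]]
    - [1, [0, 0, 0], [0, 0, 0]]
    - [1, [0, 0, 0], [0, 0, 0]]

```text
t: 38.07
eef_pos: [0.5246, -0.2711, 0.0395]
tcp_rot: [0.673, 0.74, 0.0, 0.0]
force: [-0.3, 0.3, 0.3]
grip_width: 0.212
```

Emit:
send_rows:
  commands:
    - [1, [0, 0, 0], [0, 0, 0]]
    - [1, [0, 0, 0], [0, 0, 0]]
    - [1, [0, 0, 0], [0, 0, 0]]
    - [1, [0, 0, -0.01], [0, 0, 0]]
    - [1, [0, 0, -0.03], [0, 0, 0]]

```text
t: 38.48
eef_pos: [0.5231, -0.2706, 0.0681]
tcp_rot: [0.673, 0.74, -0.001, -0.001]
force: [0.3, -0.0, -0.9]
grip_width: 0.125
```

```bash
python3 - <<'E'
from h import *
s=env.state();print(s['t'],s['eef_pos'],s['grip_width'],s['force'])
al=.066; a=np.array([np.cos(al),np.sin(al),0]); g=np.array([.5902,-.0792,0])-a*.095; g[2]=.15
p=s['eef_pos']; c=go([p[0],p[1],.15],rot(-1.476)); c=go(g-[.0,.08,0],rot(al-np.pi/2),c);c=go(g,rot(al-np.pi/2),c); g[2]=.1105; go(g,rot(al-np.pi/2),c); print(g)
E
```

```text
38.4833 [ 0.5231 -0.2706  0.0681] 0.12473106326475412 [ 0.2608 -0.0451 -0.9013]
shift [ 0.0001 -0.0003 -0.0819] turn [-0.0032 -0.0012  0.0004] rows>= 1.9640170372474006
shift [ 0.1073 -0.0176  0.    ] turn [0.     0.     0.0288] rows>= 2.6084574316576883
shift [0.0798 0.0053 0.    ] turn [0. 0. 0.] rows>= 1.9184652278177459
shift [0.     0.     0.0395] turn [0. 0. 0.] rows>= 0.9472422062350118
[ 0.4954 -0.0855  0.1105]
```

Emit:
send_rows:
  commands:
    - [1, [0, 0, -0.03], [0, 0, 0]]
    - [1, [0, 0, -0.065], [0, 0, 0]]
    - [1, [0.01, -0.002, -0.08], [-0.003, -0.001, 0]]
    - [1, [0.04, -0.007, -0.081], [-0.003, -0.001, 0.014]]
    - [1, [0.08, -0.013, -0.081], [-0.003, -0.001, 0.029]]

```text
t: 38.9
eef_pos: [0.504, -0.1945, 0.1518]
tcp_rot: [0.685, 0.729, 0.001, 0.003]
force: [0.7, 1.3, -1.2]
grip_width: 0.124
```

Emit:
send_rows:
  commands:
    - [1, [0.035, 0, 0], [0, 0, 0]]
    - [1, [0.07, 0.001, 0.005], [0, 0, 0]]
    - [1, [0.1, 0.001, 0.02], [0, 0, 0]]
    - [1, [0.107, 0.001, 0.035], [0, 0, 0]]
    - [1, [0.107, 0.001, 0.039], [0, 0, 0]]

```text
t: 39.32
eef_pos: [0.4971, -0.0831, 0.1098]
tcp_rot: [0.682, 0.732, 0.0, 0.0]
force: [0.1, 0.1, -1.1]
grip_width: 0.126
```

Emit:
send_rows:
  commands:
    - [1, [0, 0, 0], [0, 0, 0]]
    - [1, [0, 0, 0], [0, 0, 0]]

```text
t: 39.48
eef_pos: [0.498, -0.0874, 0.1116]
tcp_rot: [0.684, 0.73, 0.001, 0.002]
force: [-0.3, -0.3, -1.0]
grip_width: 0.125
```

```bash
python3 - <<'E'
from h import *
pre([.5902,-.0792],.0395,'w12.png')
al=.066; a=np.array([np.cos(al),np.sin(al),0]); g=np.array([.5902,-.0792,0])-a*.095; g[2]=.111; go(g,rot(al-np.pi/2))
E
```

```text
39.4833 [ 0.498  -0.0874  0.1116] [-0.3103 -0.318  -0.9542]
o [ 0.548  -0.0842  0.0723] lateral 0.002259126840029905 along 0.04242338479158471 yaw 0.06468607053634538
pred in crop: tips,head,disc
 [[400.3322 242.4683]
 [375.4378 490.6456]
 [563.239  380.7666]
 [500.4014 327.4015]]
shift [ 0.0022 -0.0026  0.0008] turn [ 0.0038  0.0015 -0.0018] rows>= 0.08489023902132617
```

View pics/w12.png

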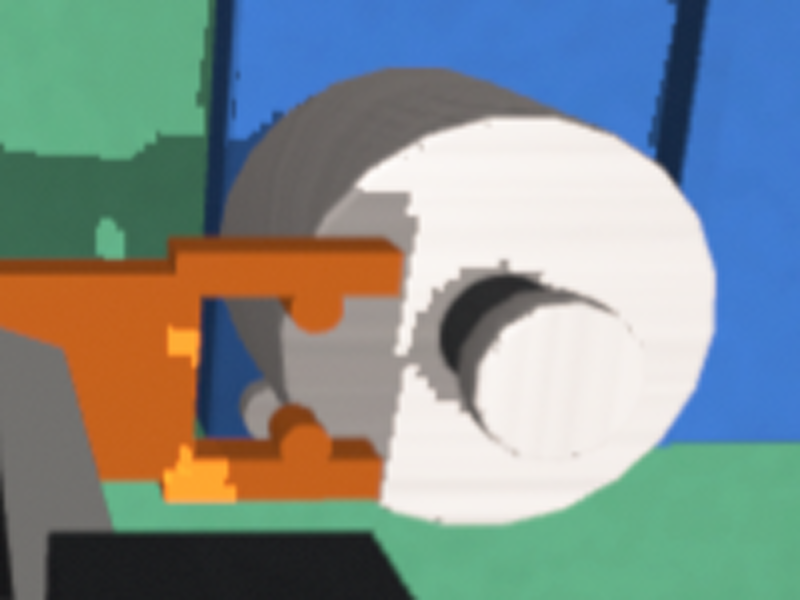

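The tips sit about 1.4 mm to -y of the prediction (rows 250/500), and the head is at (559,379). So I'll shift 3.9 mm sideways and push 42 mm.

Emit:
send_rows:
  commands:
    - [1, [0.002, 0.001, 0.0004], [0, 0, 0]]
    - [1, [0.0039, 0.003, 0.0008], [0.001, 0, -0.001]]
    - [1, [0.0039, 0.008, 0.0008], [0.002, 0, -0.002]]
    - [1, [0.0039, 0.014, 0.0008], [0.002, 0, -0.002]]
    - [1, [0.0039, 0.019, 0.0008], [0.002, 0, -0.002]]

```text
t: 39.95
eef_pos: [0.5176, -0.0808, 0.1104]
tcp_rot: [0.683, 0.731, 0.0, 0.001]
force: [-0.1, -0.1, -0.9]
grip_width: 0.124
```

Emit:
send_rows:
  commands:
    - [1, [0, 0.002, 0], [0, 0, 0]]
    - [1, [0, 0.004, 0], [0, 0, 0]]
    - [1, [0, 0.006, 0], [0, 0, 0]]
    - [1, [0, 0.008, 0], [0, 0, 0]]

```text
t: 40.28
eef_pos: [0.5235, -0.0808, 0.1098]
tcp_rot: [0.683, 0.731, -0.001, 0.0]
force: [-6.3, -5.2, -0.8]
grip_width: 0.128
```

Emit:
send_rows:
  commands:
    - [1, [0, 0.002, 0], [0, 0, 0]]
    - [1, [0, 0.004, 0], [0, 0, 0]]
    - [1, [0, 0.006, 0], [0, 0, 0]]

```text
t: 40.53
eef_pos: [0.5293, -0.0805, 0.1098]
tcp_rot: [0.683, 0.73, -0.001, -0.0]
force: [-4.6, -3.0, -1.0]
grip_width: 0.124
```

Emit:
send_rows:
  commands:
    - [1, [0, 0.002, 0], [0, 0, 0]]
    - [1, [0, 0.004, 0], [0, 0, 0]]
    - [1, [0, 0.006, 0], [0, 0, 0]]

```text
t: 40.78
eef_pos: [0.5369, -0.0799, 0.1103]
tcp_rot: [0.683, 0.731, 0.0, 0.001]
force: [0.5, -4.9, -1.6]
grip_width: 0.124
```

Emit:
send_rows:
  commands:
    - [1, [0, 0.002, 0], [0, 0, 0]]
    - [1, [0, 0.004, 0], [0, 0, 0]]
    - [1, [0, 0.005, 0], [0, 0, 0]]
    - [1, [0, 0.005, 0], [0, 0, 0]]

```text
t: 41.12
eef_pos: [0.5398, -0.0794, 0.1098]
tcp_rot: [0.683, 0.731, -0.001, -0.001]
force: [-9.7, -4.0, 2.5]
grip_width: 0.125
```

Emit:
send_rows:
  commands:
    - [1, [0, 0.001, 0], [0, 0, 0]]
    - [1, [0, 0.002, 0], [0, 0, 0]]
    - [1, [0, 0.002, 0], [0, 0, 0]]

```text
t: 41.37
eef_pos: [0.5401, -0.0794, 0.1094]
tcp_rot: [0.683, 0.731, -0.002, -0.002]
force: [-19.3, -4.1, 8.6]
grip_width: 0.126
```

Emit:
send_rows:
  commands:
    - [1, [0, -0.002, 0], [0, 0, 0]]
    - [1, [0, -0.003, 0], [0, 0, 0]]
    - [0.3, [0, -0.003, 0], [0, 0, 0]]
    - [0.3, [0, -0.003, 0], [0, 0, 0]]
    - [0.3, [0, -0.003, 0], [0, 0, 0]]

```text
t: 41.78
eef_pos: [0.5411, -0.0787, 0.1105]
tcp_rot: [0.682, 0.731, 0.0, 0.001]
force: [0.3, -1.0, 0.3]
grip_width: 0.304
```

Emit:
send_rows:
  commands:
    - [0.3, [0, 0, 0], [0, 0, 0]]
    - [0.3, [0, 0, 0], [0, 0, 0]]
    - [0.3, [0, 0, -0.03], [0, 0, 0]]
    - [0.3, [0, 0, -0.07], [0, 0, 0]]
    - [0.3, [0, 0, -0.11], [0, 0, 0]]

```text
t: 42.2
eef_pos: [0.5397, -0.0794, 0.2211]
tcp_rot: [0.683, 0.731, -0.001, 0.0]
force: [1.3, 0.6, 0.2]
grip_width: 0.349
```

Emit:
send_rows:
  commands:
    - [0.3, [0, 0, -0.03], [0, 0, 0]]
    - [0.3, [0, 0, -0.06], [0, 0, 0]]
    - [0.3, [0, 0, -0.08], [0, 0, 0]]
    - [0.3, [0, 0, -0.08], [0, 0, 0]]

```text
t: 42.53
eef_pos: [0.542, -0.0792, 0.3042]
tcp_rot: [0.683, 0.731, 0.003, 0.002]
force: [1.8, 0.8, -0.1]
grip_width: 0.351
```

```bash
python3 - <<'E'
from h import *
s=env.state();print(s['t'],s['eef_pos'],s['qpos'])
for n in('top','side'):
    f=snap(n); hsv=cv2.cvtColor(f['color'],cv2.COLOR_RGB2HSV); H,S,V=[hsv[...,i].astype(int) for i in range(3)]
    def rep(nm,m,amin):
        k,l,st,ce=cv2.connectedComponentsWithStats(m.astype(np.uint8))
        for i in range(1,k):
            if st[i,4]>amin:
                p=np.argwhere(l==i)[:,::-1].astype(np.float32); print(n,nm,st[i],ce[i].round(1),cv2.boxPoints(cv2.minAreaRect(p)).round(1).tolist())
    rep('orange',(H>4)&(H<19)&(S>180)&(V>120),25)
    rep('yellow',(H>=20)&(H<34)&(S>150)&(V>70),40)
E
```

```text
42.5333 [ 0.542  -0.0792  0.3042] [-0.7305  0.1954  0.8868  1.8435 -0.1657  1.1719  0.279 ]
top orange [361 171  14  19 126] [367.  182.8] [[360.20001220703125, 171.10000610351562], [370.70001220703125, 169.39999389648438], [374.0, 189.0], [363.5, 190.8000030517578]]
top orange [332 181  12  12 107] [337.4 186.5] [[332.0, 181.0], [341.8999938964844, 180.0], [343.1000061035156, 191.89999389648438], [333.20001220703125, 192.89999389648438]]
top orange [303 183  10  12  84] [307.4 188.4] [[303.0, 183.0], [312.0, 183.0], [312.0, 194.0], [303.0, 194.0]]
top yellow [222 143  52  16 589] [248.2 150.5] [[222.0, 143.0], [273.0, 143.0], [273.0, 158.0], [222.0, 158.0]]
top yellow [453 239  28  26 259] [464.7 251.8] [[453.0, 239.0], [480.0, 239.0], [480.0, 264.0], [453.0, 264.0]]
```

All three clips are on their rollers, each driven to a hard stop. Next comes the guard.

Emit:
send_rows:
  commands:
    - [-0.4, [0.034, 0.013, -0.003], [0, 0, 0]]
    - [-0.4, [0.072, 0.027, -0.006], [0, 0, 0]]
    - [-0.4, [0.11, 0.042, -0.008], [0, 0, 0]]
    - [-0.4, [0.148, 0.056, -0.01], [0, 0, 0]]
    - [-0.4, [0.186, 0.07, -0.013], [0, 0, 0]]

```text
t: 43.05
eef_pos: [0.5971, 0.1134, 0.3117]
tcp_rot: [0.683, 0.731, -0.001, 0.0]
force: [1.0, -0.1, 1.0]
grip_width: 0.668
```

Emit:
send_rows:
  commands:
    - [-0.4, [0.038, 0.015, -0.003], [0, 0, 0]]
    - [-0.4, [0.076, 0.029, -0.006], [0, 0, 0]]
    - [-0.4, [0.114, 0.044, -0.008], [0, 0, 0]]
    - [-0.4, [0.152, 0.058, -0.01], [0, 0, 0]]
    - [-0.4, [0.191, 0.073, -0.013], [0, 0, 0]]

```text
t: 43.47
eef_pos: [0.6569, 0.3085, 0.324]
tcp_rot: [0.683, 0.731, -0.001, 0.0]
force: [1.3, -0.6, 0.5]
grip_width: 0.7
```

Emit:
send_rows:
  commands:
    - [-0.4, [0, 0, 0], [0, 0, 0]]
    - [-0.4, [0, 0, 0], [0, 0, 0]]
    - [-0.4, [0, 0, 0], [0, 0, 0]]

```text
t: 43.72
eef_pos: [0.657, 0.306, 0.3243]
tcp_rot: [0.683, 0.731, -0.001, 0.001]
force: [0.3, 0.2, -0.2]
grip_width: 0.702
```

```bash
python3 - <<'E'
from h import *
s=env.state();print(s['t'],s['eef_pos'],s['qpos'])
f=snap('wrist','w13.png'); hsv=cv2.cvtColor(f['color'],cv2.COLOR_RGB2HSV); H,S,V=[hsv[...,i].astype(int) for i in range(3)]
y=(H>=20)&(H<34)&(S>130)&(V>60); print(y.sum(),np.percentile(V[y],[5,25,50,75,95]))
for nm,th in (('bright',170),('all',60)):
    k,l,st,ce=cv2.connectedComponentsWithStats((y&(V>th)).astype(np.uint8)); i=1+st[1:,4].argmax()
    b=cv2.boxPoints(cv2.minAreaRect(np.argwhere(l==i)[:,::-1].astype(np.float32))); print(nm,st[i],b.tolist()); print(onz(f,b,.162))
print(proj(f,[[.66,.307,.162],[.655,.38,.162],[.665,.232,.162]]))
E
```

```text
43.7167 [0.657  0.306  0.3243] [-0.9842  0.5345  0.726   1.39   -0.3514  1.3502 -0.1835]
3502 [ 93. 104. 116. 203. 254.]
bright [ 315  102   11  146 1386] [[315.0, 102.0], [325.0, 102.0], [325.0, 247.0], [315.0, 247.0]]
[[0.6522 0.3838 0.162 ]
 [0.6615 0.3844 0.162 ]
 [0.6728 0.2369 0.162 ]
 [0.6623 0.2362 0.162 ]]
all [ 314  102   12  146 1404] [[313.4518127441406, 246.9833526611328], [315.0116882324219, 101.91409301757812], [325.1288146972656, 102.02287292480469], [323.5689392089844, 247.09213256835938]]
[[0.6606 0.2361 0.162 ]
 [0.6522 0.3839 0.162 ]
 [0.6617 0.3844 0.162 ]
 [0.6713 0.2367 0.162 ]]
[[317.5764 181.9188]
 [317.7176 106.3581]
 [317.3132 250.7423]]
```

```bash
python3 - <<'E'
from h import *
al=.066; go([.662,.3103,.158],rot(al-np.pi/2))
E
```

```text
shift [0.0051 0.0052 0.1669] turn [-0.0001  0.0021  0.0007] rows>= 4.006759163333846
```

Emit:
send_rows:
  commands:
    - [-0.4, [0.002, 0.002, 0.025], [0, 0, 0]]
    - [-0.4, [0.004, 0.004, 0.06], [0, 0.001, 0]]
    - [-0.4, [0.005, 0.005, 0.1], [0, 0.002, 0.001]]
    - [-0.4, [0.005, 0.005, 0.135], [0, 0.002, 0.001]]
    - [-0.4, [0.005, 0.005, 0.155], [0, 0.002, 0.001]]

```text
t: 44.18
eef_pos: [0.6604, 0.3098, 0.1671]
tcp_rot: [0.684, 0.73, -0.001, -0.001]
force: [-0.6, 0.9, 0.3]
grip_width: 0.698
```

Emit:
send_rows:
  commands:
    - [-0.4, [0, 0, 0.009], [0, 0, 0]]
    - [-0.4, [0, 0, 0.012], [0, 0, 0]]
    - [0.5, [0, 0, 0.012], [0, 0, 0]]
    - [0.5, [0, 0, 0.012], [0, 0, 0]]
    - [0.5, [0, 0, 0.012], [0, 0, 0]]

```text
t: 44.6
eef_pos: [0.6628, 0.312, 0.1609]
tcp_rot: [0.683, 0.73, 0.002, 0.0]
force: [-0.2, -0.0, -0.2]
grip_width: 0.52
```

Emit:
send_rows:
  commands:
    - [0.5, [0, 0, 0], [0, 0, 0]]
    - [0.5, [0, 0, 0], [0, 0, 0]]
    - [0.7, [0, 0, 0], [0, 0, 0]]
    - [0.7, [0, 0, 0], [0, 0, 0]]
    - [0.7, [0, 0, 0], [0, 0, 0]]

```text
t: 45.02
eef_pos: [0.662, 0.312, 0.1591]
tcp_rot: [0.683, 0.731, 0.001, -0.0]
force: [0.3, 0.4, -0.3]
grip_width: 0.176
```

```bash
python3 - <<'E'
from h import *
s=env.state();print(s['t'],s['eef_pos'],s['grip_width'],s['force']); go([.662,.3103,.158],rot(.066-np.pi/2))
E
```

```text
45.0167 [0.662  0.312  0.1591] 0.17577611058753229 [ 0.2913  0.4344 -0.3363]
shift [-0.0017 -0.0001  0.0011] turn [ 0.0011 -0.0012  0.0013] rows>= 0.048706444229137016
```

Position is good, so I'll close fully and lift.

Emit:
send_rows:
  commands:
    - [1, [0, 0, 0], [0, 0, 0]]
    - [1, [0, 0, 0], [0, 0, 0]]
    - [1, [0, 0, 0], [0, 0, 0]]
    - [1, [0, 0, 0], [0, 0, 0]]
    - [1, [0, 0, 0], [0, 0, 0]]

```text
t: 45.43
eef_pos: [0.6619, 0.312, 0.159]
tcp_rot: [0.683, 0.731, 0.001, -0.0]
force: [-1.5, -0.0, 1.8]
grip_width: 0.106
```

Emit:
send_rows:
  commands:
    - [1, [0, 0, -0.01], [0, 0, 0]]
    - [1, [0, 0, -0.03], [0, 0, 0]]
    - [1, [0, 0, -0.06], [0, 0, 0]]
    - [1, [0, 0, -0.09], [0, 0, 0]]
    - [1, [0, 0, -0.12], [0, 0, 0]]

```text
t: 45.85
eef_pos: [0.6617, 0.3114, 0.2807]
tcp_rot: [0.683, 0.73, 0.001, 0.0]
force: [0.2, 0.1, -4.0]
grip_width: 0.104
```

Emit:
send_rows:
  commands:
    - [1, [0, 0, -0.03], [0, 0, 0]]
    - [1, [0, 0, -0.05], [0, 0, 0]]
    - [1, [0, 0, -0.05], [0, 0, 0]]
    - [1, [0, 0, -0.05], [0, 0, 0]]

```text
t: 46.18
eef_pos: [0.6621, 0.3116, 0.3298]
tcp_rot: [0.683, 0.73, 0.002, 0.0]
force: [-0.0, -1.6, -4.9]
grip_width: 0.101
```

```bash
cat >> h.py <<'E'
al=.066; A=np.array([np.cos(al),np.sin(al),0]); Yf=np.array([-np.sin(al),np.cos(al),0]); F=np.array([.6036,.0231,0])
def gpose(th,xf,lift=0,L=.147,y=0):
    """TCP for plate tilt th(deg), bottom-front corner at fixture xf, lifted along the plate"""
    t=np.radians(th); u=A*np.sin(t)+np.array([0,0,np.cos(t)])
    bc=F+A*(xf+.005*np.cos(t))+Yf*y+np.array([0,0,.018+.005*np.sin(t)])
    return bc+u*(L+lift), rot(al-np.pi/2,Yf*t)
E
python3 - <<'E'
from h import *
s=env.state();print(s['t'],s['eef_pos'],s['grip_width'],s['force'])
p,r=gpose(18,.039,.11); print(p); m=p.copy(); m[1]=s['eef_pos'][1]; m[2]=.335
c=go([p[0],.20,.335],rot(al-np.pi/2)); c=go(p,r,c); p2,r2=gpose(18,.039,.004); c=go(p2,r2,c); print(p2)
# lowest bottom height on the way
f=snap('side'); H,S,V=[cv2.cvtColor(f['color'],cv2.COLOR_RGB2HSV)[...,i].astype(int) for i in range(3)]
E
```

```text
46.1833 [0.6621 0.3116 0.3298] 0.10069528933606973 [-0.0414 -1.5856 -4.8528]
[0.7265 0.0312 0.264 ]
shift [-0.1156  0.0568 -0.0053] turn [ 0.0025 -0.0018  0.0012] rows>= 3.0923189710959424
shift [-0.1684 -0.0111  0.071 ] turn [0.3142 0.     0.    ] rows>= 4.391256707222092
shift [-0.     0.     0.106] turn [0. 0. 0.] rows>= 2.541966426858512
[0.6938 0.0291 0.1632]
```

```bash
python3 - <<'E'
from h import *
p,r=gpose(18,.039,.17); print(p); c=go([p[0],.19,.335],rot(al-np.pi/2)); c=go(p,r,c); p2,r2=gpose(18,.039,.006); c=go(p2,r2,c)
E
```

```text
[0.745  0.0324 0.321 ]
shift [-0.127   0.0751 -0.0068] turn [ 0.0004 -0.0009  0.0013] rows>= 3.5427910124195
shift [-0.1572 -0.0104  0.014 ] turn [0.3142 0.     0.    ] rows>= 3.7930892406502035
shift [-0.     0.     0.164] turn [0. 0. 0.] rows>= 3.932853717026379
```

Emit:
send_rows:
  commands:
    - [1, [-0.02, 0.012, -0.001], [0, 0, 0]]
    - [1, [-0.05, 0.03, -0.003], [0, 0, 0]]
    - [1, [-0.08, 0.047, -0.005], [0, 0, 0]]
    - [1, [-0.11, 0.065, -0.007], [0, 0, 0]]
    - [1, [-0.127, 0.075, -0.007], [0, -0.001, 0.001]]

```text
t: 46.65
eef_pos: [0.7462, 0.1855, 0.3341]
tcp_rot: [0.685, 0.729, -0.001, 0.001]
force: [0.1, -0.3, -3.4]
grip_width: 0.104
```

Emit:
send_rows:
  commands:
    - [1, [-0.03, -0.002, 0.002], [0.06, 0, 0]]
    - [1, [-0.062, -0.004, 0.005], [0.125, 0, 0]]
    - [1, [-0.095, -0.006, 0.008], [0.19, 0, 0]]
    - [1, [-0.128, -0.008, 0.011], [0.25, 0, 0]]
    - [1, [-0.157, -0.01, 0.014], [0.314, 0, 0]]

```text
t: 47.07
eef_pos: [0.7451, 0.0305, 0.32]
tcp_rot: [0.675, 0.721, -0.115, -0.108]
force: [1.4, -0.0, -3.6]
grip_width: 0.106
```

Emit:
send_rows:
  commands:
    - [1, [0, 0, 0], [0, 0, 0]]
    - [1, [0, 0, 0], [0, 0, 0]]
    - [1, [0, 0, 0], [0, 0, 0]]
    - [1, [0, 0, 0], [0, 0, 0]]

```text
t: 47.4
eef_pos: [0.7455, 0.0342, 0.3213]
tcp_rot: [0.674, 0.722, -0.114, -0.107]
force: [-0.7, -0.2, -3.1]
grip_width: 0.102
```

```bash
python3 - <<'E'
from h import *
s=env.state();print(s['t'],s['eef_pos'],s['grip_width'],s['qpos'])
p,r=gpose(18,.039,.05); c=go(p,r); p2,r2=gpose(18,.039,.006); c=go(p2,r2,c)
E
```

```text
47.4 [0.7455 0.0342 0.3213] 0.10219070340585064 [-0.4373  0.7833  0.6859  1.0227 -0.4024  1.7806  0.2084]
shift [-0.0017 -0.0006  0.1204] turn [ 0.001  -0.0002  0.0019] rows>= 2.887553561262869
shift [ 0.    -0.     0.044] turn [0. 0. 0.] rows>= 1.0551558752997605
```

Pose is good. I'm lowering along the plate, slowly near the end.

Emit:
send_rows:
  commands:
    - [1, [-0.001, 0, 0.02], [0, 0, 0]]
    - [1, [-0.001, -0.0006, 0.05], [0, 0, 0.002]]
    - [1, [-0.0017, -0.0006, 0.08], [0.001, 0, 0.002]]
    - [1, [-0.0017, -0.0006, 0.105], [0.001, 0, 0.002]]
    - [1, [-0.0017, -0.0006, 0.12], [0.001, 0, 0.002]]

```text
t: 47.82
eef_pos: [0.7065, 0.0306, 0.2056]
tcp_rot: [0.675, 0.721, -0.115, -0.108]
force: [-1.2, -0.1, -3.7]
grip_width: 0.103
```

Emit:
send_rows:
  commands:
    - [1, [0, 0, 0.01], [0, 0, 0]]
    - [1, [0, 0, 0.02], [0, 0, 0]]
    - [1, [0, 0, 0.03], [0, 0, 0]]
    - [1, [0, 0, 0.038], [0, 0, 0]]
    - [1, [0, 0, 0.04], [0, 0, 0]]

```text
t: 48.23
eef_pos: [0.6955, 0.028, 0.169]
tcp_rot: [0.675, 0.721, -0.114, -0.107]
force: [-0.1, 0.2, -3.8]
grip_width: 0.107
```

```bash
python3 - <<'E'
from h import *
s=env.state();print(s['t'],s['eef_pos'],s['grip_width'],s['force'])
p,r=gpose(18,.039,0); c=go(p,r)
E
```

```text
48.2333 [0.6955 0.028  0.169 ] 0.10729906331990828 [-0.1005  0.2436 -3.814 ]
shift [0.0011 0.0003 0.01  ] turn [-0.0005 -0.     -0.0014] rows>= 0.24201632980579096
```

Emit:
send_rows:
  commands:
    - [1, [0, 0, 0.003], [0, 0, 0]]
    - [1, [0, 0, 0.006], [0, 0, 0]]
    - [1, [0, 0, 0.007], [0, 0, 0]]
    - [1, [0, 0, 0.007], [0, 0, 0]]

```text
t: 48.57
eef_pos: [0.6939, 0.0275, 0.1633]
tcp_rot: [0.676, 0.72, -0.114, -0.107]
force: [-0.7, -0.5, -3.4]
grip_width: 0.104
```

Emit:
send_rows:
  commands:
    - [1, [0, 0, 0.001], [0, 0, 0]]
    - [1, [0, 0, 0.002], [0, 0, 0]]
    - [1, [0, 0, 0.002], [0, 0, 0]]

```text
t: 48.82
eef_pos: [0.6932, 0.0275, 0.1613]
tcp_rot: [0.676, 0.72, -0.114, -0.107]
force: [0.1, 0.1, -3.5]
grip_width: 0.104
```

Emit:
send_rows:
  commands:
    - [1, [0, 0, 0.001], [0, 0, 0]]
    - [1, [0, 0, 0.0015], [0, 0, 0]]
    - [1, [0, 0, 0.0015], [0, 0, 0]]

```text
t: 49.07
eef_pos: [0.6927, 0.0275, 0.1598]
tcp_rot: [0.676, 0.72, -0.114, -0.107]
force: [-0.4, -0.6, -3.7]
grip_width: 0.106
```

Emit:
send_rows:
  commands:
    - [1, [0, 0, 0.001], [0, 0, 0]]
    - [1, [0, 0, 0.0015], [0, 0, 0]]
    - [1, [0, 0, 0.0015], [0, 0, 0]]

```text
t: 49.32
eef_pos: [0.6927, 0.0273, 0.1593]
tcp_rot: [0.676, 0.721, -0.114, -0.106]
force: [1.1, 0.2, 4.9]
grip_width: 0.107
```

Emit:
send_rows:
  commands:
    - [1, [0, 0, 0.001], [0, 0, 0]]
    - [1, [0, 0, 0.0015], [0, 0, 0]]
    - [1, [0, 0, 0.0015], [0, 0, 0]]

```text
t: 49.57
eef_pos: [0.6928, 0.0272, 0.1591]
tcp_rot: [0.676, 0.721, -0.113, -0.106]
force: [2.3, -0.2, 16.4]
grip_width: 0.105
```

Emit:
send_rows:
  commands:
    - [1, [0, 0.001, -0.001], [0.009, 0, 0]]
    - [1, [0, 0.0026, -0.0015], [0.018, 0, 0]]
    - [1, [0, 0.004, -0.0015], [0.027, 0, 0]]
    - [1, [0, 0.0052, -0.0015], [0.035, 0, 0]]
    - [1, [0, 0.0052, -0.0015], [0.035, 0, 0]]

```text
t: 49.98
eef_pos: [0.6972, 0.0276, 0.1575]
tcp_rot: [0.674, 0.718, -0.127, -0.119]
force: [-1.9, -0.0, 12.4]
grip_width: 0.105
```

Emit:
send_rows:
  commands:
    - [1, [0, 0.0007, 0], [0.005, 0, 0]]
    - [1, [0, 0.0015, 0], [0.01, 0, 0]]
    - [1, [0, 0.0015, 0], [0.01, 0, 0]]

```text
t: 50.23
eef_pos: [0.6977, 0.0276, 0.1569]
tcp_rot: [0.673, 0.717, -0.132, -0.123]
force: [-6.7, 0.0, 12.1]
grip_width: 0.103
```

Emit:
send_rows:
  commands:
    - [1, [0, 0, -0.001], [0, 0, 0]]
    - [0.3, [0, 0, -0.001], [0, 0, 0]]
    - [0.3, [0, 0, -0.001], [0, 0, 0]]
    - [0.3, [0, 0, -0.001], [0, 0, 0]]
    - [0.3, [0, 0, -0.001], [0, 0, 0]]

```text
t: 50.65
eef_pos: [0.6991, 0.028, 0.1571]
tcp_rot: [0.673, 0.718, -0.13, -0.122]
force: [-0.2, 0.2, 1.0]
grip_width: 0.334
```

Emit:
send_rows:
  commands:
    - [0.3, [0, 0, 0], [0, 0, 0]]
    - [0.3, [0, 0, 0], [0, 0, 0]]
    - [0.3, [0, 0, -0.015], [0, 0, 0]]
    - [0.3, [0, 0, -0.035], [0, 0, 0]]
    - [0.3, [0, 0, -0.06], [0, 0, 0]]

```text
t: 51.07
eef_pos: [0.7195, 0.0296, 0.2133]
tcp_rot: [0.673, 0.718, -0.131, -0.123]
force: [0.1, -0.2, 1.4]
grip_width: 0.352
```

Emit:
send_rows:
  commands:
    - [0.3, [0, 0, -0.04], [0, 0, 0]]
    - [0.3, [-0.04, 0, -0.06], [0, 0, 0]]
    - [0.3, [-0.08, -0.01, -0.06], [0, 0, 0]]
    - [0.3, [-0.12, -0.02, -0.06], [0, 0, 0]]
    - [0.3, [-0.16, -0.03, -0.06], [0, 0, 0]]

```text
t: 51.48
eef_pos: [0.7232, -0.1312, 0.2806]
tcp_rot: [0.673, 0.718, -0.13, -0.122]
force: [2.0, -0.8, -0.5]
grip_width: 0.352
```

Emit:
send_rows:
  commands:
    - [0.3, [-0.04, -0.02, 0], [0, 0, 0]]
    - [0.3, [-0.07, -0.05, 0], [0, 0, 0]]
    - [0.3, [-0.09, -0.08, 0], [0, 0, 0]]
    - [0.3, [-0.1, -0.11, 0], [0, 0, 0]]
    - [0.3, [-0.1, -0.13, 0], [0, 0, 0]]

```text
t: 51.9
eef_pos: [0.6052, -0.2411, 0.3273]
tcp_rot: [0.675, 0.716, -0.13, -0.122]
force: [-0.1, 1.0, 0.3]
grip_width: 0.352
```

```bash
python3 - <<'E'
from h import *
s=env.state();print(s['t'],s['eef_pos'],s['force'],s['grip_width'])
f=snap('side'); t=snap('top')
a=cv2.resize(f['color'][110:270,255:415],(440,440),interpolation=cv2.INTER_CUBIC); b=cv2.resize(t['color'][125:250,150:390],(800,417))[:160] if 0 else cv2.resize(t['color'][130:245,270:400],(360,318))
c=cv2.resize(t['color'][170:250,150:240],(360,122*1)) 
R_=np.vstack([b,c]); cv2.imwrite('pics/fin.png',np.hstack([a,R_[:440]])[:,:,::-1])
# expected guard top corners if leaning 21 deg
for th in(20,22):
    p,r=gpose(th,.0365); u=A*np.sin(np.radians(th))+np.array([0,0,np.cos(np.radians(th))]); bc=p-u*.147; C=[bc+u*.15+Yf*.075,bc+u*.15-Yf*.075,bc-Yf*.075]
    print(th,'side px',proj(f,C).round(1).tolist(),'top px',proj(t,C).round(1).tolist())
E
```

```text
51.9 [ 0.6052 -0.2411  0.3273] [-0.1477  1.035   0.2517] 0.35193714898654677
20 side px [[366.4, 177.7], [378.2, 207.1], [359.3, 242.5]] top px [[310.5, 136.5], [358.2, 133.9], [354.5, 161.3]]
22 side px [[367.8, 178.0], [379.7, 207.4], [359.3, 242.5]] top px [[310.4, 135.2], [358.0, 132.6], [354.5, 161.3]]
```

View pics/fin.png

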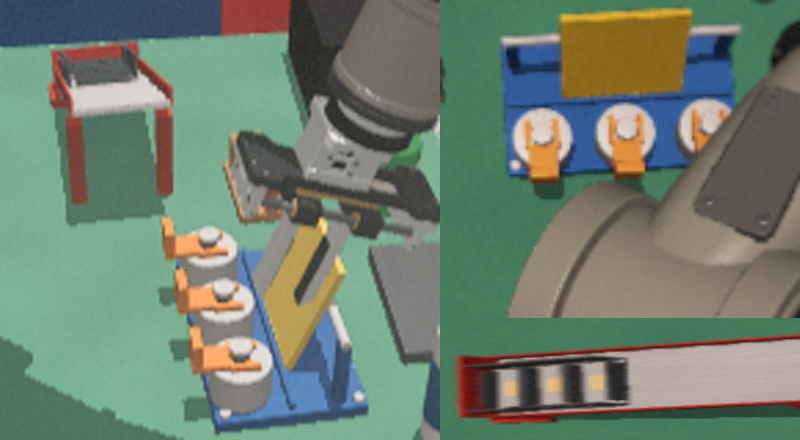

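The last picture shows the clips seated on all three rollers and the three saddles in a row at the stop. The guard is leaning on the rail behind the lip, with its top edge at about (313,135)-(360,134) in the top view against a predicted (310,135)-(358,133). I'll let it settle, check that nothing moves and hand in.

Emit:
send_rows:
  commands:
    - [0.3, [0, 0, 0], [0, 0, 0]]
    - [0.3, [0, 0, 0], [0, 0, 0]]
    - [0.3, [0, 0, 0], [0, 0, 0]]
    - [0.3, [0, 0, 0], [0, 0, 0]]
    - [0.3, [0, 0, 0], [0, 0, 0]]

```text
t: 52.42
eef_pos: [0.6089, -0.2367, 0.3252]
tcp_rot: [0.673, 0.718, -0.131, -0.122]
force: [-0.2, -0.1, -0.4]
grip_width: 0.351
```

```bash
python3 - <<'E'
from h import *
a=snap('top')['color'].astype(int)
for _ in range(4): b=snap('top')['color'].astype(int)
d=(abs(a-b).max(2)>60); print('changed px',d.sum(), 'force',env.state()['force'],env.state()['t'])
H,S,V=[cv2.cvtColor(b.astype(np.uint8),cv2.COLOR_RGB2HSV)[...,i].astype(int) for i in range(3)]
y=np.argwhere((H>=20)&(H<34)&(S>150)&(V>70)&(np.arange(400)[:,None]<175)); print('guard bbox',y.min(0),y.max(0))
env.close_job()
E
```

```text
changed px 3 force [-0.013  -0.1659 -0.1754] 52.6667
guard bbox [ 67 166] [164 360]
the job is handed in; nothing more can be done
```

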